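# Snap a pet tracker's clip shut with pliers and arm it

## Robot

A 7-joint arm with a two-finger parallel gripper is mounted at the origin on the work surface. World frame = base frame: x ahead of the robot, y to its left, z up, the work surface at z = 0. Lengths are in m, angles in rad, forces in N, time in s.
With the tool pointing down it reaches from about 0.35 to 0.9 m from the base axis. Payload 8.1 kg.
Tool frame: the origin (TCP) lies at the very end of the fingers, on their centre line; the grasp point (between the pads) lies 19 mm behind it; z points along the fingers, y is the line along which they close (so a half turn about z gives the same grasp; the last joint's range is limited). The gripper opens to 92 mm and grips with 3 to 60 N. Pads are 19 mm wide; open, the fingers measure 130 mm over their backs; the gripper's body (75 mm by 190 mm) begins 47 mm behind the grasp point.
Start: joints at [1.213, 0.434, 0.025, 1.573, -0.012, 1.134, -0.075], TCP at [0.158, -0.605, 0.227] pointing down, gripper open.
Joint ranges: [-2.62, 2.62], [-0.44, 2.09], [-1.27, 1.32], [0.08, 2.57], [-1.32, 4.46], [0.12, 2], [-2.74, 2.74]. Speed limits (rad/s): [2.22, 2.22, 3.01, 3.01, 3.14, 3.14, 3.14].

## Interface

Orientations are given as a rotation vector (axis times angle).
In Python, from cell import arm gives the robot as it stands.
- The arm moves only by the tool drive_tool, never from a script. Its argument "targets" is a list of rows, each a list of 7 numbers: the turn, a rotation vector about the world's x, y, z in units of 5 degrees (1.0 is 5 degrees), then the shift along the world's x, y, z in units of 40 mm (1.0 is 40 mm), then the opening, from 0 (shut) to 1 (fully open). In form: [[wx, wy, wz, dx, dy, dz, fingers], ...]. A call has 1 to 5 rows; each row is the pose to reach, as a shift and turn from the pose commanded when the call began; what a row does not reach only later rows make up. A row lasts 1/10 s, in which the tool goes at most 50 mm and 8.59 degrees, less where a joint would pass 70% of its speed; a pose out of reach is approached as far as the arm can. A call with a gripper value outside its range is refused whole. The fingers move at their own pace and stop on an object; "force" is the grip in N (left out, the last holds). Time passes only in rows, so rows that repeat a pose let the fingers close. It gives the time, the measured TCP pose, the force, the opening and the grip force at its end, in the units of the state.
- arm.observe(): the state, without advancing time (a new reading comes with each control period).
- arm.get_image(name): name is "scene" or "top" or "wrist"; returns a dict with "pixels" (400x640x3 uint8, red, green, blue), "intrinsics" (3x3 intrinsics, pixels), "rvec" (rotation vector, rad) and "tvec" (3), from world to camera coordinates, as OpenCV has them; the wrist camera has in their place "mount" (4x4, takes a point from camera to tool coordinates, whose origin is the TCP and whose axes are the flange's). Camera axes: x right, y down, z forward; pixel columns grow to the right and rows downward; lengths in m; the calibration is good to about 2 mm. The wrist camera is an equidistant fisheye: a pixel r from the principal point sees the ray r / f radians off the axis. A picture is of the moment at which its call begins: read the wrist's pose just before it. There is no depth.
- arm.sign_off(): hands the job in; it is judged then, once.
The state is a dict: "clock": time; "joints": joint angles; "dq": joint speeds; "joint_efforts": joint torques, N m; "position": TCP position; "ee_rot": TCP orientation; "force": force on the tool from outside, world axes, zero at the start; "ft_torque": the same for the moment, N m; "width": opening from 0.0 (shut) to 1.0 (fully open); "gripper_force": force on a finger pad.
Only numpy, scipy, OpenCV 4.12 (cv2) and the standard library are available. Lean on these libraries where they do the work, as an engineer would, in place of code of your own. Each camera call takes 0.05 s, during which the arm holds its last target. There are 200 camera calls.

## Task

Take the blue-handled pliers from their sloping rest and squeeze the two orange leaves of the leaning tracker clip together between the jaws until they snap shut and stay shut, then lay the pliers back on their rest as they were. Finally press the flat red key on the dock gently with the fingertips until it is firmly down, and let go. Do not touch the clip with the fingers and leave everything else on the bench where it stands.

Things in the scene. Friction and masses are not known exactly. Their poses are not given: they have to be found in the camera images.
- pliers: Sprung blue-handled pliers, 170 mm long, 150 g, jaws 14 mm and handles 20 mm thick (z). Origin on the pivot, +x to the jaws. The frame belongs to the arm with handle at +y and jaw at -y: when the joint reads q this arm has turned +q/2 about z from the centre line, the other arm -q/2; open, x is the centre line. At the start they lie open on the rest, handles up, x 30 degrees from straight down
- pliers_arm (a joint): how far the sprung pliers are closed, rad: 0 open, 0.42 to 0.47 clamped on the shut clip, 0.5 fully shut. Squeezing the handles 70 mm behind the pivot takes about 9 N at first, 14 N nearly shut, plus about 4 N for the clip; 20 to 40 N of grip is plenty. Width there falls from 66 mm (0) to about 36 mm (0.43); they spring open when let go
- pliers_grip (a point): point 70 mm behind the pivot on the centre line (open), midway between the handles, where to hold and squeeze along y. The two flat-sided handles run from 45 to 101 mm behind the pivot, 20 mm thick; open, their outer faces are parallel and 66 mm apart, inner faces 48 mm
- pliers_tip (a point): point between the jaw tips, 69 mm ahead of the pivot. Open, the inner jaw faces stand 2 mm + a quarter of the distance from the pivot off the centre line (15 mm at 52 mm, 19 mm at the tips); outer edges 57 mm apart at the tips
- rest: fixed wooden rest, 130 x 100 mm foot, origin at bench height, z up. A board 60 degrees from level, facing its +x and up, carries the pliers, handles leaning to -x. The jaw tips stand on a ledge at its foot between two cheeks 74 mm apart; two pegs 52 mm apart flank the pliers 12 mm behind the pivot (cheeks, pegs 20 mm high). The board ends 33 mm behind the pivot; handles stand clear, grip 176 mm up
- rest_seat (a point): where the pliers' pivot lies when on the rest, 115 mm above the bench (up to 7 mm to either side at the start). The pliers' x axis is then (0.5, 0, -0.866) and their y axis is (0, 1, 0) in the rest's frame
- dock: fixed white dock, base 170 (x) x 185 (y) x 30 mm high, spanning x = -95 to 75 and y = -60 to +125 mm; origin at bench height, z up. A green lamp hood overhangs the clip: x from -10 to 75 mm, y +-38 mm, 297 to 320 mm above the bench, on two posts at x = 62, y = +-52 mm
- head (a joint): lean of the orange clip from upright towards the dock's -x, rad, 0.44 to 0.62 (stiff, stays where it is); the pliers' line should lean the same
- head_axis (a point): point at the foot of the clip on the lean axis, 55 mm above the bench, 20 mm to +x of the dock's origin
- clip_tip (a point): middle of the clip's free end, 85 mm from head_axis along the lean. Two orange leaves, 60 x 22 x 4 mm, side by side along the dock's y, hinged 25 mm from head_axis, moving together. Outside width at the tips 21 mm open, 9 mm shut. The jaws go either side, overlapping the leaves by 12 to 25 mm
- leaf_l (a joint): how far each leaf has turned shut, rad: 0 open, 0.10 snapped shut; a sprung catch makes it spring open again if let go below 0.065 and snap shut and stay beyond. Takes about 4 N on each leaf near the tip
- key (a joint): travel of the red key, m: 0 up, 0.0025 fully down (about 4 N); springs back
- key_top (a point): centre of the top of the red membrane key, 34 x 34 mm, 33 mm above the bench, 55 mm to -x and 95 mm to +y of the dock's origin
- jar: bystander: amber jar, radius 27 mm, 75 mm high, beside the dock; origin under its centre
- bottle: bystander: green bottle, radius 29 mm, 190 mm high, between the stations; origin under its centre
- bowl: bystander: terracotta bowl, radius 75 mm, 60 mm high; origin under its centre
- tub: bystander: lidded plastic tub 92 x 138 x 87 mm; origin under its centre
- brush: bystander: red grooming brush lying bristles down, 185 mm long, 34 mm high; origin near its middle
- rake: bystander: small hand rake lying, 200 mm long, 22 mm high; origin on its neck, mid-length
- clipper: bystander: steel nail clipper lying, 75 mm long, 15 mm high; origin under its middle
Things that resemble listed ones, but are neither listed nor needed, are in the scene too. Leave any purple or yellow look-alike of the pliers alone.

How it is judged:
By the outcome, as a careful person would: the job done as asked, in the order asked, and still so for the second after the job is handed in, with the robot touching nothing.
It also fails if it takes over 72 s, if anything falls off the work surface, if the arm or the gripper's body presses on something with over 40 N, if the wrist force passes 120 N, or if a joint passes its speed limit or range.

## Working session

There is one attempt and no reset: what is moved stays moved. The work goes in short steps, Python scripts to look and compute and a tool call to move; the robot and the scene stay as the last step left them, time stands still between calls to the robot, and variables do not carry over. Pictures are saved under pics/ and viewed, at most 10 in all, crops included, and the job is handed in when it is done.

Besides the shell and the picture viewer there is one more tool, called by a JSON object that holds its "api" and its "payload", one argument or row to a line. drive_tool: Moves the arm, as the interface text tells. Its arguments: {"type":"object","properties":{"targets":{"type":"array"},"force":{"type":"number"}},"required":["targets"]}

```bash
ls; mkdir -p pics; python3 - <<'E'
from cell import arm
import cv2
s=arm.observe(); print({k:s[k] for k in('clock','position','ee_rot','width','force')})
for n in('scene','top'):
    d=arm.get_image(n); cv2.imwrite(f'pics/{n}0.png',d['pixels'][:,:,::-1]); print(n,d['intrinsics'],d['rvec'],d['tvec'])
E
```

```text
pics
{'clock': 0.0, 'position': array([ 0.15734084, -0.60432935,  0.22591411]), 'ee_rot': array([-3.11454760e+00, -3.98942748e-01,  5.94820494e-04]), 'width': 1.000000431068628, 'force': array([-0.00582264, -0.75603979,  0.2352875 ])}
scene [[441.29263432   0.         323.37374353]
 [  0.         441.29263432 191.843806  ]
 [  0.           0.           1.        ]] [ 1.63855637  1.83148302 -0.83584305] [ 0.19624698 -0.2254603   1.80435922]
top [[401.62983945   0.         318.31333996]
 [  0.         401.62983945 206.5105755 ]
 [  0.           0.           1.        ]] [ 2.19465058 -2.14932423  0.05921711] [-0.14401388  0.51999181  1.3109238 ]
```

View pics/scene0.png

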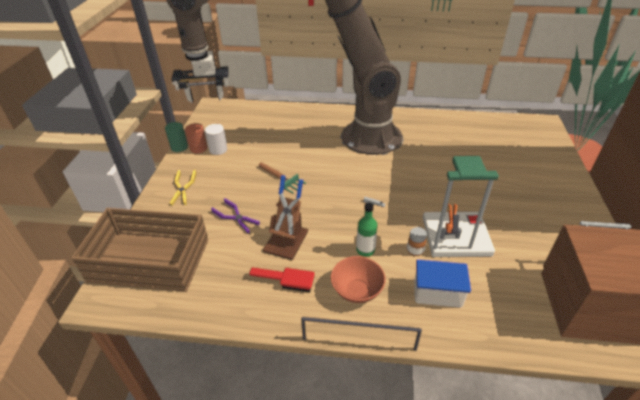

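View pics/top0.png

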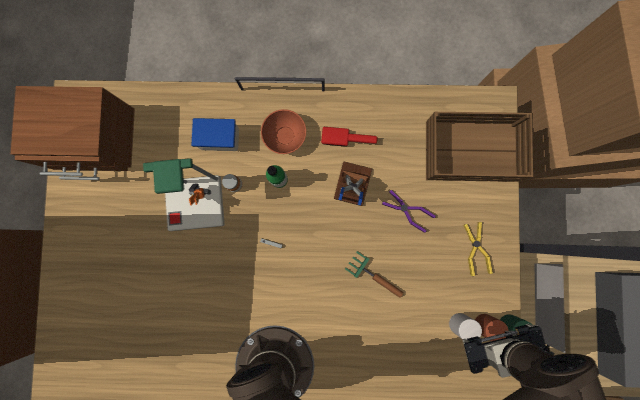

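The rest is at top-view pixel (353,185) and scene (288,225). The dock is at top (195,205) and scene (458,232), with the red key at top (175,218). I'll enlarge both stations.

```bash
cat > h.py <<'E'
import numpy as np, cv2
from scipy.spatial.transform import Rotation as R
from cell import arm
def cam(n):
    d=arm.get_image(n); K=d['intrinsics']; Rm=R.from_rotvec(np.ravel(d['rvec'])).as_matrix(); t=np.ravel(d['tvec'])
    return d['pixels'],K,Rm,t
def ray(c,uv):
    _,K,Rm,t=c; v=Rm.T@np.linalg.solve(K,[uv[0],uv[1],1.]); return -Rm.T@t, v/np.linalg.norm(v)
def onz(c,uv,z): o,v=ray(c,uv); return o+v*(z-o[2])/v[2]
def proj(c,p):
    _,K,Rm,t=c; q=K@(Rm@np.asarray(p,float)+t); return q[:2]/q[2]
def tri(rs):
    A=np.zeros((3,3));b=np.zeros(3)
    for o,v in rs: M=np.eye(3)-np.outer(v,v); A+=M; b+=M@o
    p=np.linalg.solve(A,b); return p,[np.linalg.norm((np.eye(3)-np.outer(v,v))@(p-o)) for o,v in rs]
def wray(d,pos,rot,uv):
    K=d['intrinsics']; x=np.array([(uv[0]-K[0][2]),(uv[1]-K[1][2])]); r=np.hypot(*x); th=r/K[0][0]
    v=np.r_[np.sin(th)*x/max(r,1e-9),np.cos(th)]; M=np.asarray(d['mount']); W=R.from_rotvec(rot).as_matrix()
    return pos+W@M[:3,3], W@M[:3,:3]@v
def wproj(d,pos,rot,p):
    K=d['intrinsics']; M=np.asarray(d['mount']); W=R.from_rotvec(rot).as_matrix()
    q=M[:3,:3].T@(W.T@(np.asarray(p)-pos)-M[:3,3]); a=np.arctan2(np.hypot(q[0],q[1]),q[2]); u=q[:2]/np.hypot(q[0],q[1])
    return K[0][0]*a*u+[K[0][2],K[1][2]]
E
python3 - <<'E'
from h import *
S=cam('scene');T=cam('top')
def crop(c,x,y,w,h,k): return cv2.resize(c[0][y:y+h,x:x+w,::-1],None,fx=k,fy=k,interpolation=cv2.INTER_CUBIC)
a=np.hstack([crop(S,250,165,80,100,5)[:, :400],crop(T,325,150,80,75,5)[:375].copy() if 0 else cv2.copyMakeBorder(crop(T,320,145,80,75,5),0,125,0,0,0)])
cv2.imwrite('pics/rest.png',a)
b=np.hstack([crop(S,415,150,80,110,5),cv2.copyMakeBorder(crop(T,140,150,80+20,90,4),0,190,0,0,0)]); cv2.imwrite('pics/dock.png',b)
print('key',onz(T,(175,218),.033),'rest~',onz(T,(353,185),.06))
E
```

```text
key [0.47439636 0.33730965 0.033     ] rest~ [ 0.59125457 -0.24402334  0.06      ]
```

View pics/rest.png

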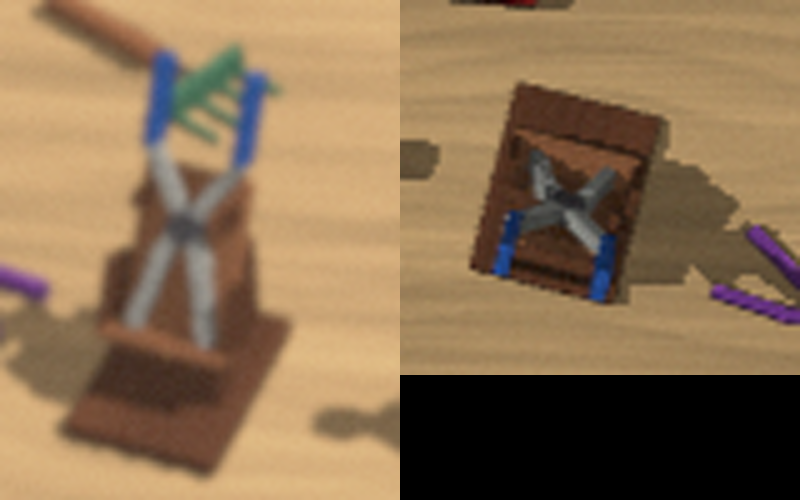

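View pics/dock.png

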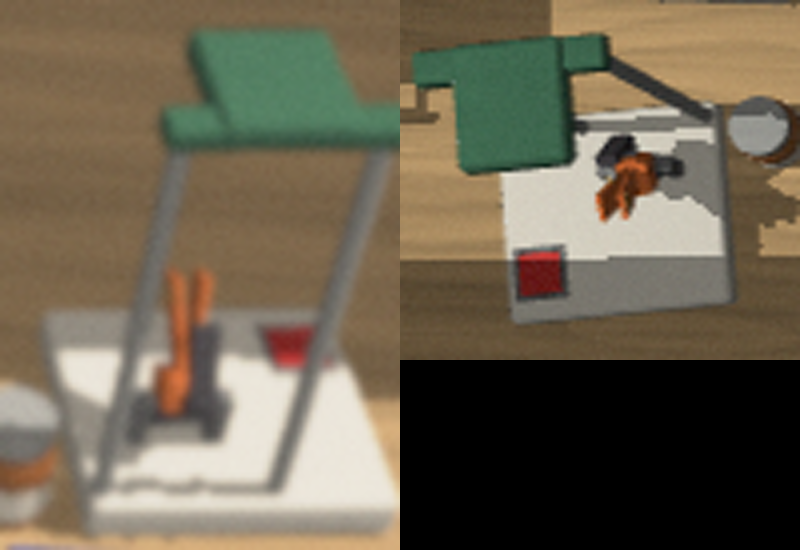

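In the enlargement the blue handles and dark pivot lie on the rest, which is yawed slightly. The dock is nearly square to the world with the key at its near left, and the clip leans towards the robot. Next I measure both.

```bash
python3 - <<'E'
from h import *
S=cam('scene');T=cam('top')
q=lambda c:[onz(T,p,c[1]) for p in c[0]]
f=lambda x,y:((x-400)/5+320,y/5+145)
for z in(.0,.015):
    P=[onz(T,f(*p),z) for p in((518,85),(665,118),(625,302),(470,268))]
    c=np.mean(P,0); e=P[0]-P[3]+P[1]-P[2]; print('rest c',c.round(4),'yaw',np.degrees(np.arctan2(e[1],e[0])).round(1),[np.linalg.norm(P[i]-P[i-1]).round(4) for i in range(4)])
g=lambda x,y:((x-400)/4+140,y/4+150)
A,B,C=[onz(T,g(*p),.03) for p in((712,105),(732,303),(513,322))]
print('dock',A,B,C,np.linalg.norm(A-B),np.linalg.norm(B-C))
def yawof(v): return np.degrees(np.arctan2(v[1],v[0]))
print('yaws',yawof(A-B),yawof(C-B)-90)
def comps(c,box,kind):
    x,y,w,h=box; im=c[0][y:y+h,x:x+w]; H=cv2.cvtColor(im,cv2.COLOR_RGB2HSV)
    lo,hi={'blue':((105,120,60),(125,255,255)),'red':((0,180,80),(4,255,255)),'or':((5,150,80),(14,255,255))}[kind]
    if kind=='red': m=cv2.inRange(H,lo,hi)|cv2.inRange(H,(174,150,80),(180,255,255))
    else: m=cv2.inRange(H,lo,hi)
    n,l,s,ce=cv2.connectedComponentsWithStats(m)
    return [((ce[i]+[x,y]).round(2),s[i][4],(s[i][:4]+[x,y,0,0])) for i in range(1,n) if s[i][4]>8]
for n,c,b in(('S',S,(270,170,40,35)),('T',T,(330,180,40,35))):
    for k in comps(c,b,'blue'): print(n,'blue',*k)
for n,c,b in(('S',S,(440,195,30,45)),('T',T,(180,180,40,35))):
    for k in comps(c,b,'or'): print(n,'or',*k)
for n,c,b in(('S',S,(462,210,25,20)),('T',T,(160,205,30,25))):
    for k in comps(c,b,'red'): print(n,'red',*k, onz(c,k[0],.033))
s=lambda x,y:(x/5+250,y/5+165)
for nm,a,b in(('handleL end',(165,52),(602,300)),('handleR end',(258,75),(500,277)),('pivot',(186,228),(569,198))):
    print(nm,*tri([ray(S,s(*a)),ray(T,f(*b))]))
s2=lambda x,y:(x/5+415,y/5+150)
for nm,a,b in(('tipR',(177,270),(603,212)),('tipL',(205,270),(625,217)),('base',(172,400),(640,185))):
    print(nm,*tri([ray(S,s2(*a)),ray(T,g(*b))]))
E
```

```text
rest c [ 0.604  -0.2507 -0.    ] yaw -12.5 [np.float64(0.1284), np.float64(0.1015), np.float64(0.1275), np.float64(0.1062)]
rest c [ 0.602  -0.2498  0.015 ] yaw -12.5 [np.float64(0.127), np.float64(0.1004), np.float64(0.1261), np.float64(0.105)]
dock [0.61596981 0.20155051 0.03      ] [0.45234313 0.17834007 0.03      ] [0.43291391 0.35881681 0.03      ] 0.16526468642352524 0.1815195515536648
yaws 8.073539081604226 6.144508843791542
S blue [281.83 183.89] 46 [280 177   5  16]
S blue [299.34 187.83] 35 [298 181   5  16]
T blue [341.17 193.26] 35 [339 187   5  13]
T blue [360.14 198.09] 43 [358 192   5  13]
S or [451.12 216.99] 131 [447 204  11  29]
T or [196.22 195.37] 105 [189 188  14  17]
T red [174.4 218.2] 87 [170 213  10  11] [0.47369718 0.33926648 0.033     ]
handleL end [ 0.51612234 -0.25706338  0.19490859] [np.float64(0.00046789309756603613), np.float64(0.00046789309756617485)]
handleR end [ 0.52848731 -0.19886685  0.19232557] [np.float64(0.00016235971776585217), np.float64(0.00016235971776586407)]
pivot [ 0.58455312 -0.23987143  0.11669159] [np.float64(0.0030383098818718255), np.float64(0.0030383098818718237)]
tipR [0.51742599 0.24884485 0.1300811 ] [np.float64(0.004929769512024409), np.float64(0.004929769512024353)]
tipL [0.51433545 0.25073529 0.1234062 ] [np.float64(0.01097787376580225), np.float64(0.010977873765802245)]
base [0.54645792 0.25278853 0.04788482] [np.float64(0.0001428360481493514), np.float64(0.0001428360481492596)]
```

```bash
cat >> h.py <<'E'
def toolR(yaw,tilt):
    c,s=np.cos(yaw),np.sin(yaw); z=np.array([np.sin(tilt)*c,np.sin(tilt)*s,-np.cos(tilt)]); y=np.array([s,-c,0]); return np.c_[np.cross(y,z),y,z]
def delta(p,Rt,st=None):
    st=st or arm.observe(); w=(R.from_matrix(Rt)*R.from_rotvec(st['ee_rot']).inv()).as_rotvec()
    return np.r_[np.degrees(w)/5,(np.asarray(p)-st['position'])/.04].round(2)
E
python3 - <<'E'
from h import *
print(delta([.497,-.222,.28],toolR(np.radians(-12.3),np.radians(30))))
E
```

```text
[ 0.12 -6.05 -5.25  8.49  9.57  1.34]
```

{"api": "drive_tool", "payload": {
  "targets": [
    [0, -1.2, -1, 0.5, 0.5, 1, 1],
    [0, -2.4, -2.1, 1.5, 1.5, 1.5, 1],
    [0, -3.6, -3.2, 2.4, 2.4, 1.6, 1],
    [0.1, -4.8, -4.2, 3.3, 3.3, 1.6, 1],
    [0.12, -6.05, -5.25, 4.2, 4.2, 1.6, 1]
  ]
}}

```text
clock: 0.8
position: [0.3175, -0.4453, 0.2917]
ee_rot: [2.961, -0.326, 0.8]
force: [2.1, 0.4, 0.4]
width: 0.999
gripper_force: 0.0
```

{"api": "drive_tool", "payload": {
  "targets": [
    [0, 0, 0, 0.8, 0.9, 0, 1],
    [0, 0, 0, 1.6, 1.8, 0, 1],
    [0, 0, 0, 2.4, 2.8, 0, 1],
    [0, 0, 0, 3.4, 4, -0.1, 1],
    [0, 0, 0, 4.29, 5.37, -0.26, 1]
  ]
}}

```text
clock: 1.3
position: [0.4732, -0.2536, 0.2838]
ee_rot: [2.963, -0.319, 0.797]
force: [1.2, -1.6, -0.7]
width: 0.996
gripper_force: 0.0
```

{"api": "drive_tool", "payload": {
  "targets": [
    [0, 0, 0, 0, 0, 0, 1],
    [0, 0, 0, 0, 0, 0, 1]
  ]
}}

```text
clock: 1.5
position: [0.4723, -0.2537, 0.283]
ee_rot: [2.966, -0.314, 0.794]
force: [-0.0, -0.1, -0.2]
width: 0.998
gripper_force: 0.0
```

```bash
python3 - <<'E'
from h import *
s=arm.observe(); d=arm.get_image('wrist'); print(s['clock'],s['position'],s['ee_rot'],s['joints'].round(2) if hasattr(s['joints'],'round') else s['joints'])
print(delta([.497,-.222,.28],toolR(np.radians(-12.3),np.radians(30))),s['force'])
print(d['intrinsics'],d['mount'])
np.save('w1.npy',{'d':d,'p':s['position'],'r':s['ee_rot']},allow_pickle=True)
cv2.imwrite('pics/w1.png',d['pixels'][:,:,::-1])
E
```

```text
1.5 [ 0.47228749 -0.25367017  0.28301694] [ 2.96609057 -0.31352931  0.79405854] [ 0.86  0.02 -0.37  2.11 -0.27  0.52 -1.09]
[ 0.01 -0.01 -0.01  0.63  0.83 -0.08] [-0.02354722 -0.07050528 -0.16094515]
[[309.70691629   0.         321.4293533 ]
 [  0.         309.70691629 199.44798228]
 [  0.           0.           1.        ]] [[-7.69801921e-04 -9.64712350e-01 -2.63304936e-01  7.01930508e-02]
 [ 9.99999676e-01 -6.81175810e-04 -4.27880148e-04 -2.79751612e-04]
 [ 2.33424310e-04 -2.63305180e-01  9.64712562e-01 -1.57615724e-01]
 [ 0.00000000e+00  0.00000000e+00  0.00000000e+00  1.00000000e+00]]
```

View pics/w1.png

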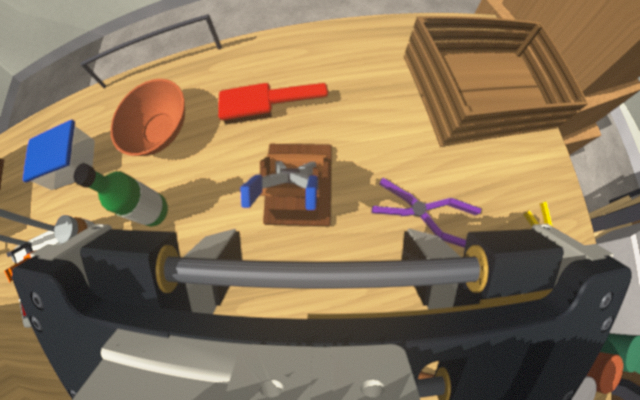

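Wrist view: blue handles at about (252,192) and (312,193), pivot near (293,178), nothing in the way. I'll triangulate the handle centroids across the three views.

```bash
cat >> h.py <<'E'
def blues(img,box,mn=20):
    x,y,w,h=box; H=cv2.cvtColor(img[y:y+h,x:x+w],cv2.COLOR_RGB2HSV); m=cv2.inRange(H,(105,120,50),(125,255,255))
    n,l,s,ce=cv2.connectedComponentsWithStats(m); i=sorted(range(1,n),key=lambda k:-s[k][4])[:2]
    return sorted([tuple(ce[k]+[x,y]) for k in i])
E
python3 - <<'E'
from h import *
a=np.load('w1.npy',allow_pickle=True).item(); d,p,r=a['d'],a['p'],a['r']
S=cam('scene');T=cam('top')
w=blues(d['pixels'],(230,165,100,55)); print(w)
tt=[(341.17,193.26),(360.14,198.09)]; ss=[(299.34,187.83),(281.83,183.89)]
Q=[]
for i in(0,1):
    q,e=tri([wray(d,p,r,w[i]),ray(T,tt[i]),ray(S,ss[i])]); Q.append(q); print(q.round(4),np.round(e,4))
    print(' w+t',*tri([wray(d,p,r,w[i]),ray(T,tt[i])]))
v=Q[0]-Q[1]; yaw=np.arctan2(-v[0],v[1]); m=(Q[0]+Q[1])/2; print('yaw',np.degrees(yaw),'sep',np.linalg.norm(v),'mid',m)
X=np.array([.5*np.cos(yaw),.5*np.sin(yaw),-.866]); piv=m+.073*X; print('pivot',piv,'tcp',piv-.051*X)
print('pivot px ray check',wproj(d,p,r,piv),proj(T,piv),proj(S,piv))
E
```

```text
[(np.float64(245.35057471264366), np.float64(195.48850574712642)), (np.float64(310.53207547169814), np.float64(194.7811320754717))]
[ 0.5479 -0.2003  0.1789] [0.006  0.0035 0.0028]
 w+t [ 0.5468623  -0.19917834  0.18232249] [np.float64(0.0046813423643604895), np.float64(0.004681342364360402)]
[ 0.5352 -0.2572  0.1772] [0.0029 0.0027 0.0008]
 w+t [ 0.53950178 -0.2580841   0.15452991] [np.float64(0.0017960343635870784), np.float64(0.0017960343635870116)]
yaw -12.59651492126327 sep 0.05839047179078189 mid [ 0.54154475 -0.22874282  0.17805977]
pivot [ 0.57716619 -0.23670288  0.11484177] tcp [ 0.55227998 -0.23114174  0.15900777]
pivot px ray check [288.56567948 176.40222119] [351.7097803  187.19063211] [287.7009023  209.39402181]
```

```bash
python3 - <<'E'
from h import *
Rt=toolR(np.radians(-12.5),np.radians(30)); t=np.array([.5525,-.2315,.159])
print(delta(t-Rt[:,2]*.06,Rt),delta(t,Rt))
E
```

```text
[ 0.   -0.01 -0.02  1.3   0.79 -1.8 ] [ 0.   -0.01 -0.02  2.04  0.62 -3.1 ]
```

{"api": "drive_tool", "payload": {
  "targets": [
    [0, 0, 0, 0.6, 0.95, -0.5, 1],
    [0, 0, 0, 1.3, 0.79, -1.8, 1],
    [0, 0, 0, 1.3, 0.79, -1.8, 1],
    [0, 0, 0, 1.3, 0.79, -1.8, 1]
  ]
}}

```text
clock: 2.05
position: [0.5227, -0.2244, 0.2089]
ee_rot: [2.967, -0.322, 0.788]
force: [-0.4, 0.0, 0.1]
width: 0.996
gripper_force: 0.0
```

```bash
python3 - <<'E'
from h import *
Rt=toolR(np.radians(-12.5),np.radians(30)); t=np.array([.5525,-.2315,.159])
s=arm.observe(); d=arm.get_image('wrist'); print(s['clock'],s['position'],delta(t,Rt,s))
p,r=s['position'],s['ee_rot']
w=blues(d['pixels'],(180,120,280,150)); print(w)
W=R.from_rotvec(r).as_matrix()
for u in w:  # intersect with handle top plane (10 mm off the tool plane towards camera: +x tool)
    o,v=wray(d,p,r,u)
    for off in(.01,.0):
        k=(off-(W[:,0]@(o-(t))))/(W[:,0]@v); q=o+k*v; print(off,(W.T@(q-t)).round(4),q.round(4))
cv2.imwrite('pics/w2.png',d['pixels'][:,:,::-1])
E
```

```text
2.05 [ 0.52271705 -0.2243585   0.20892547] [-0.02 -0.05 -0.03  0.74 -0.18 -1.25]
[(np.float64(275.7729591836735), np.float64(229.6887755102041)), (np.float64(367.8732782369146), np.float64(223.6749311294766))]
0.01 [ 0.01   -0.0253 -0.0632] [ 0.5357 -0.202   0.2189]
0.0 [ 0.     -0.0294 -0.037 ] [ 0.5408 -0.1988  0.1912]
0.01 [ 0.01    0.025  -0.0539] [ 0.5295 -0.2521  0.2107]
0.0 [-0.      0.0295 -0.0261] [ 0.5335 -0.2575  0.1816]
```

View pics/w2.png

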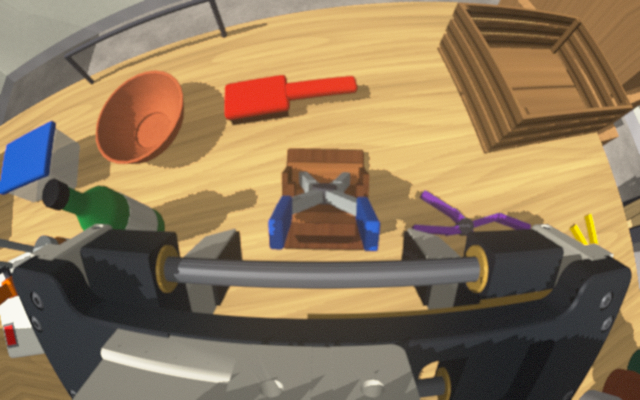

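Handles sit symmetric between the fingers (275 and 368 against a centre of about 322). I'll go down and close partway.

{"api": "drive_tool", "payload": {
  "targets": [
    [0, 0, 0, 0.37, -0.09, -0.62, 1],
    [0, 0, 0, 0.74, -0.18, -1.25, 1],
    [0, 0, 0, 0.74, -0.18, -1.25, 1],
    [0, 0, 0, 0.74, -0.18, -1.25, 1]
  ]
}}

```text
clock: 2.5
position: [0.553, -0.2316, 0.1622]
ee_rot: [2.964, -0.32, 0.794]
force: [0.2, -0.6, -0.3]
width: 1.0
gripper_force: 0.0
```

{"api": "drive_tool", "payload": {
  "targets": [
    [0, 0, 0, 0, 0, 0, 0.62],
    [0, 0, 0, 0, 0, 0, 0.62],
    [0, 0, 0, 0, 0, 0, 0.62],
    [0, 0, 0, 0, 0, 0, 0.62]
  ],
  "force": 30
}}

```text
clock: 2.9
position: [0.5534, -0.2313, 0.1619]
ee_rot: [2.964, -0.32, 0.796]
force: [-10.4, -0.8, 18.3]
width: 0.702
gripper_force: 21.0
```

{"api": "drive_tool", "payload": {
  "targets": [
    [0, 0, 0, 0, 0, 0, 0.62],
    [0, 0, 0, 0, 0, 0, 0.62],
    [0, 0, 0, 0, 0, 0, 0.62]
  ]
}}

```text
clock: 3.2
position: [0.5537, -0.2308, 0.1628]
ee_rot: [2.963, -0.318, 0.797]
force: [-12.4, 3.7, 19.1]
width: 0.683
gripper_force: 30.2
```

```bash
python3 - <<'E'
from h import *
s=arm.observe(); d=arm.get_image('wrist'); print(s)
cv2.imwrite('pics/w3.png',d['pixels'][100:300,180:480,::-1])
E
```

```text
{'clock': 3.2, 'joints': array([ 0.59724765,  0.27517821, -0.29924866,  2.17144145,  0.12576963,
        0.18470886, -1.57204855]), 'dq': array([-0.00074322, -0.00356643,  0.00139715, -0.00039991,  0.00036514,
       -0.00018373, -0.00012889]), 'joint_efforts': array([-5.52792661e-01, -3.70636833e+01, -1.57053854e+00, -2.50378633e+01,
        1.04947079e-01, -3.75733092e+00, -1.73078058e-02]), 'position': array([ 0.5537129 , -0.23076659,  0.16275686]), 'ee_rot': array([ 2.96322246, -0.31809387,  0.79711214]), 'force': array([-12.43128069,   3.68953009,  19.13687065]), 'ft_torque': array([0.62465315, 0.85585428, 0.24140963]), 'gripper_force': 30.239499807357788, 'width': 0.6831157888389027}
```

View pics/w3.png

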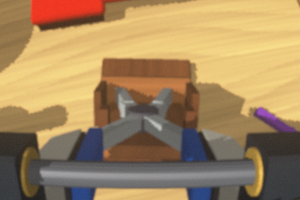

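Handles are gripped, with the pivot visible near full-frame (322,207). The force points back along the tool, so the jaws are pressing on the ledge. I'll ease up along the axis.

{"api": "drive_tool", "payload": {
  "targets": [
    [0, 0, 0, -0.06, 0.01, 0.1, 0.66],
    [0, 0, 0, -0.1, 0.02, 0.18, 0.66],
    [0, 0, 0, -0.1, 0.02, 0.18, 0.66],
    [0, 0, 0, -0.1, 0.02, 0.18, 0.66]
  ]
}}

```text
clock: 3.65
position: [0.5494, -0.2301, 0.1682]
ee_rot: [2.965, -0.319, 0.794]
force: [1.4, 0.6, 0.2]
width: 0.663
gripper_force: 11.6
```

{"api": "drive_tool", "payload": {
  "targets": [
    [0, 0, 0, 0.2, -0.04, 0.15, 0.64],
    [0, 0, 0, 0.5, -0.11, 0.4, 0.64],
    [0, 0, 0, 0.9, -0.2, 0.7, 0.64],
    [0, 0, 0, 1, -0.2, 1.2, 0.64],
    [0, 0, 0, 1, -0.2, 1.8, 0.64]
  ]
}}

```text
clock: 4.15
position: [0.5899, -0.2375, 0.2399]
ee_rot: [2.967, -0.318, 0.791]
force: [0.4, -0.7, -2.5]
width: 0.644
gripper_force: 11.8
```

{"api": "drive_tool", "payload": {
  "targets": [
    [0, 0, 0, -0.6, 0.2, 0.8, 0.64],
    [0, 0, 0, -1.5, 0.6, 1.4, 0.64],
    [0, 0, 0, -1.9, 0.9, 1.8, 0.64],
    [0, 0, 0, -1.9, 0.9, 1.8, 0.64]
  ]
}}

```text
clock: 4.55
position: [0.5128, -0.2009, 0.315]
ee_rot: [2.963, -0.317, 0.798]
force: [1.1, -0.8, -2.4]
width: 0.64
gripper_force: 11.8
```

```bash
python3 - <<'E'
from h import *
s=arm.observe(); d=arm.get_image('wrist'); print(s['clock'],s['position'],s['width'],s['gripper_force'],s['force'],s['joints'].round(2))
a=d['pixels'][100:300,180:480,::-1]
S=arm.get_image('scene')['pixels'][120:270,250:490,::-1]
cv2.imwrite('pics/w4.png',np.vstack([cv2.resize(a,(450,300)),cv2.resize(S,(450,281))]))
E
```

```text
4.55 [ 0.51283825 -0.20086595  0.31498603] 0.6402065780504459 11.756397759891115 [ 1.1035007  -0.75486517 -2.4139291 ] [ 0.73 -0.   -0.42  2.05 -0.09  0.58 -1.4 ]
```

View pics/w4.png

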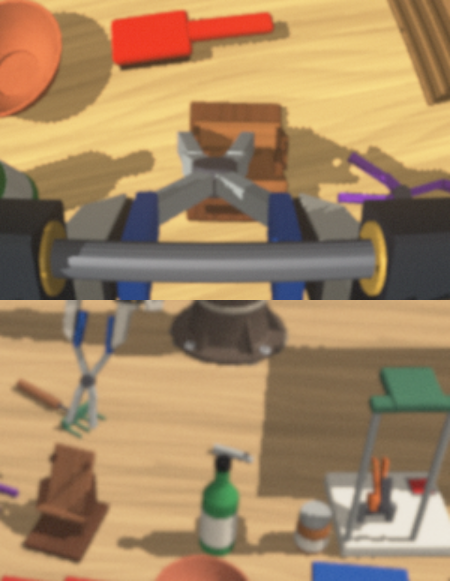

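The pliers hang straight in the grip, clear of the rest. I carry them across at height to the dock.

{"api": "drive_tool", "payload": {
  "targets": [
    [0, 0, 0.4, -0.4, 0.6, 0.1, 0.64],
    [0, 0, 0.8, -0.9, 1.5, 0.2, 0.64],
    [0, 0, 1.3, -1.4, 2.4, 0.2, 0.64],
    [0, 0, 1.8, -1.8, 3.3, 0.2, 0.64],
    [0, 0, 2.2, -2, 4.3, 0.2, 0.64]
  ]
}}

```text
clock: 5.15
position: [0.4324, -0.0293, 0.3192]
ee_rot: [3.03, -0.033, 0.808]
force: [0.7, 0.0, -1.2]
width: 0.64
gripper_force: 11.8
```

{"api": "drive_tool", "payload": {
  "targets": [
    [0, 0, 0.4, 0, 1, 0, 0.64],
    [0, 0, 0.8, 0, 2, 0, 0.64],
    [0, 0, 1.2, 0, 3.1, 0, 0.64],
    [0, 0, 1.5, 0, 4.3, 0, 0.64],
    [0, 0, 1.7, 0, 5.4, -0.2, 0.64]
  ]
}}

```text
clock: 5.65
position: [0.4338, 0.1891, 0.3129]
ee_rot: [-2.994, -0.192, -0.804]
force: [1.8, -0.5, -0.9]
width: 0.64
gripper_force: 11.7
```

{"api": "drive_tool", "payload": {
  "targets": [
    [0, 0, 0, 0, 0.6, -0.2, 0.64],
    [0, 0, 0, 0, 1, -0.4, 0.64],
    [0, 0, 0, 0, 1, -0.4, 0.64]
  ]
}}

```text
clock: 5.95
position: [0.4347, 0.2257, 0.2958]
ee_rot: [-2.997, -0.184, -0.801]
force: [-0.9, -0.0, -1.5]
width: 0.641
gripper_force: 11.5
```

```bash
python3 - <<'E'
from h import *
s=arm.observe(); d=arm.get_image('wrist'); print(s['clock'],s['position'],s['width'],s['gripper_force'],s['force'],s['joints'].round(2))
print(delta([.43,.237,.277],toolR(np.radians(7),.5236),s))
np.save('w5.npy',{'d':d,'p':s['position'],'r':s['ee_rot']},allow_pickle=True)
S=cam('scene');T=cam('top'); np.save('st5.npy',{'S':S,'T':T},allow_pickle=True)
print(s['position']+.12*R.from_rotvec(s['ee_rot']).as_matrix()[:,2])
a=cv2.resize(d['pixels'][60:260,180:480,::-1],(600,400))
b=cv2.resize(S[0][160:240,400:500,::-1],(300,200*6//5//6*5 if 0 else 200)); 
cv2.imwrite('pics/w5.png',a)
E
```

```text
5.95 [0.4346767  0.22571052 0.29581507] 0.641237418287083 11.542848907392909 [-0.94312707 -0.04770801 -1.45021353] [ 0.57 -0.08 -1.25  2.12  0.34  0.63 -2.39]
[-0.02 -0.01 -0.01 -0.12  0.28 -0.47]
[0.49410062 0.23332433 0.19183995]
```

View pics/w5.png

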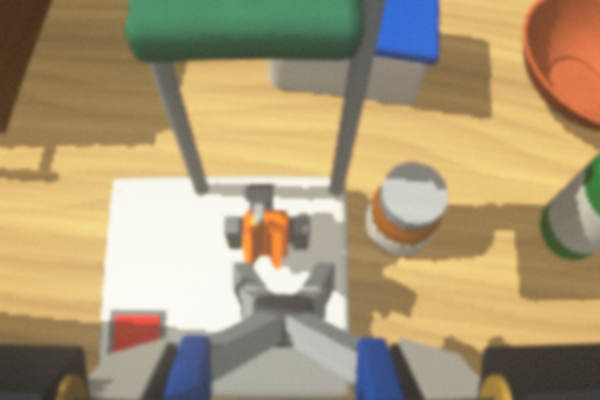

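Wrist view: leaf tips at full-frame (305,191) and (318.5,192.5), jaws above and slightly right, hood well behind. I triangulate the clip tip and foot.

```bash
python3 - <<'E'
from h import *
a=np.load('w5.npy',allow_pickle=True).item(); d,p,r=a['d'],a['p'],a['r']; b=np.load('st5.npy',allow_pickle=True).item(); S,T=b['S'],b['T']
def om(img,box):
    x,y,w,h=box; H=cv2.cvtColor(img[y:y+h,x:x+w],cv2.COLOR_RGB2HSV); m=cv2.inRange(H,(4,150,90),(14,255,255)); n,l,s,ce=cv2.connectedComponentsWithStats(m)
    return x,y,m
x,y,m=om(S[0],(445,198,16,40)); 
for i in range(0,40,2):
    c=np.flatnonzero(m[i]); 
    if len(c): print(y+i,(c+x).tolist())
key=cv2.moments(cv2.inRange(cv2.cvtColor(d['pixels'][200:245,225:268],cv2.COLOR_RGB2HSV),(0,170,80),(4,255,255)),True)
ku=(225+key['m10']/key['m00'],200+key['m01']/key['m00']); o,v=wray(d,p,r,ku); K=o+v*(.033-o[2])/v[2]; print('key',ku,K)
def wz(u,z): o,v=wray(d,p,r,u); return o+v*(z-o[2])/v[2]
f=lambda x,y:(180+x/2,60+y/2)
A=wz(f(345,188),.03);B=wz(f(113,180),.03); print('back corners',A,B,np.linalg.norm(A-B),'yaw',np.degrees(np.arctan2(-(B-A)[0],(B-A)[1])))
s2=lambda x,y:(x/5+415,y/5+150)
for nm,ss,ww in(('tipA(-y)',(177,270),(277,265)),('tipB(+y)',(205,270),(250,262))):
    print(nm,*tri([ray(S,s2(*ss)),wray(d,p,r,f(*ww))]))
print('mid',*tri([ray(S,s2(191,270)),wray(d,p,r,f(263.5,263))]))
yaw=np.radians(7)
for lean in(.44,.53,.62):
    t=np.array([.559,.2525,.055])+.085*np.array([-np.sin(lean)*np.cos(yaw),-np.sin(lean)*np.sin(yaw),np.cos(lean)])
    print(lean,t.round(4),'scene',proj(S,t),'top',proj(T,t),'wrist',wproj(d,p,r,t))
print('obs',s2(191,270),f(263.5,263))
E
```

```text
206 [449, 450, 451, 454, 455, 456, 457]
208 [449, 450, 451, 453, 454, 455, 456]
210 [449, 450, 451, 452, 453, 454, 455, 456]
212 [449, 450, 451, 452, 453, 454]
214 [450, 451, 452]
216 [450, 451, 452]
218 [450, 451, 452]
220 [450, 451, 452]
222 [450, 451, 452]
224 [447, 448, 449, 450, 451, 452]
226 [447, 448, 449, 450, 451, 452]
228 [447, 448, 449, 450, 451]
230 [447, 448, 449, 450]
key (249.2037037037037, 220.09259259259258) [0.4863606  0.33910272 0.033     ]
back corners [0.60814024 0.2002652  0.03      ] [0.59458919 0.38193846 0.03      ] 0.18217794970923074 yaw 4.265804279836773
tipA(-y) [0.51420643 0.24237471 0.12551812] [np.float64(0.0026294683354510244), np.float64(0.002629468335451021)]
tipB(+y) [0.51383092 0.2582437  0.12659365] [np.float64(0.002930871272699259), np.float64(0.0029308712726991244)]
mid [0.51424748 0.25029439 0.12626558] [np.float64(0.0027406070377281556), np.float64(0.002740607037728173)]
0.44 [0.5231 0.2481 0.1319] scene [452.13414906 204.49272398] top [192.57553557 201.1081074 ] wrist [312.22517766 182.25370113]
0.53 [0.5163 0.2473 0.1283] scene [451.40372787 203.81238176] top [193.13181942 203.40572242] wrist [312.26836935 188.8434994 ]
0.62 [0.51   0.2465 0.1242] scene [450.6715902  203.36425939] top [193.74067018 205.59470013] wrist [312.33251886 195.22460318]
obs (453.2, 204.0) (311.75, 191.5)
```

```bash
python3 - <<'E'
from h import *
a=np.load('w5.npy',allow_pickle=True).item(); d,p,r=a['d'],a['p'],a['r']; W=R.from_rotvec(r).as_matrix()
for nm,l in(('pivot',(.007,0,.051)),('pivot+5',(.007,0,.056)),('tipsL',(.007,-.02,.12)),('tipsR',(.007,.02,.12))): print(nm,((wproj(d,p,r,p+W@np.array(l))-[180,60])*2).round(1))
g=cv2.cvtColor(d['pixels'],cv2.COLOR_RGB2GRAY)[185:215,290:355]
print('tip row profile'); 
for y in(190,193,196,200): print(y,cv2.cvtColor(d['pixels'],cv2.COLOR_RGB2GRAY)[y,292:352].tolist())
t=np.array([.5145,.249,.127]); Rt=toolR(np.radians(6),.56); z=Rt[:,2]
print('now->pre',delta(t-.14*z,Rt),'final',delta(t-.102*z,Rt), t-.102*z)
E
```

```text
pivot [284.1 296.5]
pivot+5 [284.1 292.4]
tipsL [240.4 252.9]
tipsR [327.3 252.8]
tip row profile
190 [250, 250, 248, 247, 240, 232, 231, 229, 227, 214, 195, 175, 164, 142, 129, 153, 207, 239, 247, 249, 249, 248, 236, 203, 172, 163, 168, 172, 172, 173, 171, 174, 175, 174, 173, 176, 172, 173, 173, 172, 175, 174, 173, 174, 173, 171, 168, 163, 165, 162, 165, 167, 168, 168, 168, 168, 172, 172, 171, 167]
193 [250, 249, 248, 239, 214, 174, 154, 144, 143, 140, 140, 141, 135, 140, 169, 223, 244, 249, 249, 249, 249, 249, 248, 243, 228, 201, 189, 196, 211, 219, 221, 215, 198, 181, 174, 174, 172, 172, 175, 173, 172, 175, 172, 171, 162, 147, 137, 133, 133, 133, 133, 132, 132, 122, 124, 145, 165, 173, 169, 166]
196 [249, 250, 248, 240, 216, 182, 170, 161, 151, 144, 141, 142, 138, 140, 143, 163, 203, 235, 246, 249, 249, 249, 248, 249, 248, 248, 248, 247, 248, 249, 248, 247, 240, 225, 205, 195, 194, 202, 220, 231, 232, 227, 202, 166, 146, 136, 134, 136, 135, 134, 131, 127, 114, 105, 115, 139, 164, 172, 171, 168]
200 [249, 249, 248, 240, 213, 180, 166, 151, 127, 114, 113, 118, 121, 125, 127, 133, 136, 144, 168, 212, 238, 247, 248, 249, 249, 249, 248, 249, 248, 248, 248, 248, 248, 249, 248, 248, 248, 248, 246, 238, 213, 168, 144, 137, 134, 134, 133, 135, 130, 126, 114, 105, 98, 104, 117, 147, 167, 172, 170, 166]
now->pre [ 0.02 -0.45 -0.28  0.19  0.35 -1.25] final [ 0.02 -0.45 -0.28  0.69  0.4  -2.05] [0.46061582 0.24333654 0.21342002]
```

{"api": "drive_tool", "payload": {
  "targets": [
    [0, -0.2, -0.15, 0.1, 0.2, -0.5, 0.64],
    [0, -0.45, -0.28, 0.25, 0.36, -1.1, 0.64],
    [0, -0.45, -0.28, 0.31, 0.36, -1.4, 0.64],
    [0, -0.45, -0.28, 0.31, 0.36, -1.4, 0.64],
    [0, -0.45, -0.28, 0.31, 0.36, -1.4, 0.64]
  ]
}}

```text
clock: 6.6
position: [0.4464, 0.2258, 0.2633]
ee_rot: [-2.99, -0.171, -0.824]
force: [-0.4, 0.6, -2.1]
width: 0.645
gripper_force: 11.5
```

```bash
python3 - <<'E'
from h import *
s=arm.observe(); d=arm.get_image('wrist'); p,r=s['position'],s['ee_rot']; print(s['clock'],p,s['width'],s['gripper_force'],s['force'],s['joints'].round(2))
t=np.array([.5145,.249,.127]); Rt=toolR(np.radians(6),.56); print(delta(t-.13*Rt[:,2],Rt,s),'clip px',((wproj(d,p,r,t)-[260,140])*6).round(0))
np.save('w6.npy',{'d':d,'p':p,'r':r},allow_pickle=True)
S=cam('scene'); a=cv2.resize(d['pixels'][140:230,260:380,::-1],None,fx=4,fy=4,interpolation=cv2.INTER_CUBIC)
b=cv2.resize(S[0][150:240,425:490,::-1],None,fx=4,fy=4,interpolation=cv2.INTER_CUBIC)
cv2.imwrite('pics/w6.png',np.hstack([a,b]))
E
```

```text
6.6 [0.446386   0.22580996 0.2633461 ] 0.6446436322057624 11.54518917279347 [-0.41149154  0.58854741 -2.08730312] [-0.14 -0.   -0.66  2.19  0.6   0.6  -2.7 ]
[-0.03 -0.26 -0.12 -0.01  0.4  -0.66] clip px [287. 329.]
```

View pics/w6.png

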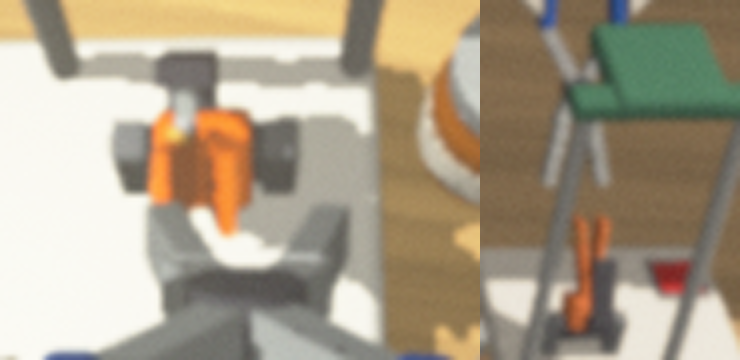

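Jaws straddle the leaves' end (tips near (150,205) and (345,205) in the crop, clip centre about 200), but the arm is short of target with joint 7 near its range. I hold and see whether it converges.

{"api": "drive_tool", "payload": {
  "targets": [
    [0, 0, 0, 0, 0, 0.3, 0.64],
    [0, 0, 0, 0, 0, 0.3, 0.64],
    [0, 0, 0, 0, 0, 0.3, 0.64]
  ]
}}

```text
clock: 7.0
position: [0.4465, 0.2261, 0.276]
ee_rot: [-2.989, -0.17, -0.827]
force: [0.8, -1.3, -2.0]
width: 0.642
gripper_force: 11.5
```

```bash
cat > st.py <<'E'
from h import *
import sys
s=arm.observe(); t=np.array([.5145,.249,.127]); Rt=toolR(np.radians(6),.56)
print(s['clock'],s['position'].round(4),'w',round(s['width'],3),round(s['gripper_force'],1),'F',s['force'].round(1),'q',s['joints'].round(2))
for k in map(float,sys.argv[1:]): print(k,delta(t-k*Rt[:,2],Rt,s))
E
python3 st.py .13
```

```text
7.0 [0.4465 0.2261 0.276 ] w 0.642 11.5 F [ 0.8 -1.3 -2. ] q [-0.13 -0.02 -0.67  2.17  0.56  0.62 -2.65]
0.13 [-0.03 -0.24 -0.12 -0.02  0.39 -0.97]
```

{"api": "drive_tool", "payload": {
  "targets": [
    [0, 0, 0, 0, 0.2, 0, 0.64],
    [0, 0, 0, 0, 0.4, 0, 0.64],
    [0, 0, 0, 0, 0.4, 0, 0.64]
  ]
}}

```text
clock: 7.3
position: [0.4463, 0.2427, 0.2753]
ee_rot: [-2.989, -0.172, -0.825]
force: [-0.8, -0.0, -2.1]
width: 0.642
gripper_force: 11.5
```

```bash
python3 st.py .13
```

```text
7.3 [0.4463 0.2427 0.2753] w 0.642 11.5 F [-0.8 -0.  -2.1] q [-0.15  0.   -0.69  2.15  0.6   0.65 -2.72]
0.13 [-0.03 -0.25 -0.13 -0.01 -0.02 -0.95]
```

{"api": "drive_tool", "payload": {
  "targets": [
    [0, 0, 0, 0, 0, -0.2, 0.64],
    [0, 0, 0, 0, 0, -0.4, 0.64],
    [0, 0, 0, 0, 0, -0.4, 0.64]
  ]
}}

```text
clock: 7.6
position: [0.4471, 0.2383, 0.2608]
ee_rot: [-2.992, -0.174, -0.815]
force: [-0.6, 0.3, -1.5]
width: 0.64
gripper_force: 11.5
```

```bash
python3 st.py .13
```

```text
7.6 [0.4471 0.2383 0.2608] w 0.64 11.5 F [-0.6  0.3 -1.5] q [-0.41  0.   -0.43  2.19  0.61  0.62 -2.74]
0.13 [-0.02 -0.32 -0.15 -0.03  0.09 -0.59]
```

{"api": "drive_tool", "payload": {
  "targets": [
    [0, 0, 0, 0, 0.05, -0.1, 0.64],
    [0, 0, 0, 0, 0.1, -0.2, 0.64],
    [0, 0, 0, 0, 0.1, -0.2, 0.64],
    [0, 0, 0, 0, 0.1, -0.2, 0.64],
    [0, 0, 0, 0, 0.1, -0.2, 0.64]
  ]
}}

```text
clock: 8.1
position: [0.4485, 0.2418, 0.2567]
ee_rot: [-2.989, -0.181, -0.808]
force: [-0.5, -1.1, -1.5]
width: 0.641
gripper_force: 11.5
```

```bash
python3 st.py .13
```

```text
8.1 [0.4485 0.2418 0.2567] w 0.641 11.5 F [-0.5 -1.1 -1.5] q [-0.62  0.   -0.23  2.2   0.61  0.61 -2.74]
0.13 [-0.05 -0.37 -0.21 -0.07  0.   -0.49]
```

Joint 7 is pinned at its range here. The pliers are symmetric, so I back off and turn the tool half a turn about its own axis, which puts joint 7 near +0.4.

{"api": "drive_tool", "payload": {
  "targets": [
    [0, 0, 0, -0.4, -0.05, 0.7, 0.64],
    [0, 0, 0, -0.75, -0.08, 1.3, 0.64],
    [-0.85, -0.09, 1.47, -0.75, -0.08, 1.3, 0.64],
    [-1.7, -0.18, 2.94, -0.75, -0.08, 1.3, 0.64],
    [-2.55, -0.27, 4.41, -0.75, -0.08, 1.3, 0.64]
  ]
}}

```text
clock: 8.6
position: [0.4187, 0.2386, 0.3092]
ee_rot: [2.843, 0.835, 0.783]
force: [0.0, -0.2, -2.3]
width: 0.64
gripper_force: 11.6
```

{"api": "drive_tool", "payload": {
  "targets": [
    [-0.85, -0.09, 1.47, 0, 0, 0, 0.64],
    [-1.7, -0.18, 2.94, 0, 0, 0, 0.64],
    [-2.55, -0.27, 4.41, 0, 0, 0, 0.64],
    [-3.4, -0.36, 5.88, 0, 0, 0, 0.64],
    [-4.25, -0.45, 7.35, 0, 0, 0, 0.64]
  ]
}}

```text
clock: 9.1
position: [0.4187, 0.2385, 0.3088]
ee_rot: [2.229, 1.715, 0.634]
force: [0.1, -0.7, -1.5]
width: 0.641
gripper_force: 11.6
```

```bash
python3 st.py .2
```

```text
9.1 [0.4187 0.2385 0.3088] w 0.641 11.6 F [ 0.1 -0.7 -1.5] q [-0.74 -0.1  -0.15  2.15  0.49  0.77 -1.44]
0.2 [  6.99   0.31 -11.91  -0.25  -0.02  -0.31]
```

{"api": "drive_tool", "payload": {
  "targets": [
    [-0.85, -0.09, 1.47, 0, 0, 0, 0.64],
    [-1.7, -0.18, 2.94, 0, 0, 0, 0.64],
    [-2.55, -0.27, 4.41, 0, 0, 0, 0.64],
    [-3.4, -0.36, 5.88, 0, 0, 0, 0.64],
    [-4.25, -0.45, 7.35, 0, 0, 0, 0.64]
  ]
}}

```text
clock: 9.6
position: [0.4187, 0.2386, 0.3088]
ee_rot: [1.402, 2.309, 0.423]
force: [-0.1, -0.7, -2.6]
width: 0.637
gripper_force: 11.6
```

{"api": "drive_tool", "payload": {
  "targets": [
    [-0.85, -0.09, 1.47, 0, 0, 0, 0.64],
    [-1.7, -0.18, 2.94, 0, 0, 0, 0.64],
    [-2.55, -0.27, 4.41, 0, 0, 0, 0.64],
    [-3.4, -0.36, 5.88, 0, 0, 0, 0.64],
    [-4.25, -0.45, 7.35, 0, 0, 0, 0.64]
  ]
}}

```text
clock: 10.1
position: [0.4187, 0.2385, 0.3088]
ee_rot: [0.461, 2.594, 0.175]
force: [0.9, -0.5, -2.3]
width: 0.644
gripper_force: 11.6
```

```bash
cat > st.py <<'E'
from h import *
import sys
s=arm.observe(); t=np.array([.5145,.249,.127]); Rt=toolR(np.radians(6),.56); Rt[:,:2]*=-1
print(s['clock'],s['position'].round(4),'w',round(s['width'],3),round(s['gripper_force'],1),'F',s['force'].round(1),'q',s['joints'].round(2))
for k in map(float,sys.argv[1:]): print(k,delta(t-k*Rt[:,2],Rt,s))
E
python3 st.py .2 .13
```

```text
10.1 [0.4187 0.2385 0.3088] w 0.644 11.6 F [ 0.9 -0.5 -2.3] q [-0.86 -0.1  -0.06  2.15  0.53  0.81 -0.02]
0.2 [-2.47 -0.71  4.53 -0.25 -0.02 -0.31]
0.13 [-2.47 -0.71  4.53  0.68  0.08 -1.79]
```

{"api": "drive_tool", "payload": {
  "targets": [
    [-0.8, -0.2, 1.5, 0, 0, 0, 0.64],
    [-1.6, -0.45, 3, 0, 0, 0, 0.64],
    [-2.47, -0.71, 4.53, 0, 0, 0, 0.64],
    [-2.47, -0.71, 4.53, 0.25, 0.03, -0.8, 0.64],
    [-2.47, -0.71, 4.53, 0.48, 0.06, -1.47, 0.64]
  ]
}}

```text
clock: 10.6
position: [0.438, 0.2414, 0.2498]
ee_rot: [-0.128, 2.578, 0.044]
force: [1.7, -0.3, -1.4]
width: 0.64
gripper_force: 11.6
```

{"api": "drive_tool", "payload": {
  "targets": [
    [0, 0, 0, 0, 0, 0, 0.64],
    [0, 0, 0, 0, 0, 0, 0.64]
  ]
}}

```text
clock: 10.8
position: [0.4378, 0.2409, 0.2502]
ee_rot: [-0.127, 2.58, 0.04]
force: [-0.1, -0.1, -1.0]
width: 0.638
gripper_force: 11.6
```

```bash
python3 st.py .13; python3 - <<'E'
from h import *
s=arm.observe(); d=arm.get_image('wrist'); p,r=s['position'],s['ee_rot']
np.save('w7.npy',{'d':d,'p':p,'r':r},allow_pickle=True); W=R.from_rotvec(r).as_matrix()
t=np.array([.5145,.249,.127]); print(((wproj(d,p,r,t)-[240,120])*4),((wproj(d,p,r,p+W@[.007,0,.051])-[240,120])*4),((wproj(d,p,r,p+W@[.007,0,.12])-[240,120])*4))
S=cam('scene'); a=cv2.resize(d['pixels'][120:240,240:390,::-1],None,fx=4,fy=4,interpolation=cv2.INTER_CUBIC)
b=cv2.resize(S[0][150:240,430:480,::-1],None,fx=4,fy=4,interpolation=cv2.INTER_CUBIC)
cv2.imwrite('pics/w7.png',np.hstack([a,cv2.copyMakeBorder(b,0,120,0,0,0)]))
E
```

```text
10.8 [0.4378 0.2409 0.2502] w 0.638 11.6 F [-0.1 -0.1 -1. ] q [-0.87 -0.02 -0.03  2.26  0.72  0.62  0.23]
0.13 [-0.03 -0.01  0.07  0.2   0.02 -0.33]
[325.19209856 273.42706623] [323.71182918 357.69442283] [324.15711199 269.08223944]
```

View pics/w7.png

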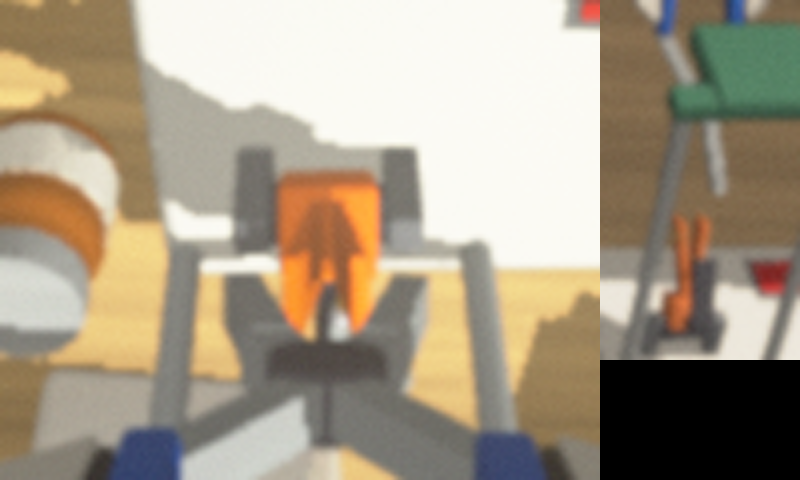

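The clip (tips at 300 and 358, mid 329) is centred between the jaw tips (228 and 427). I check how the leaf corners project, to settle the depth and lean.

```bash
python3 - <<'E'
from h import *
st=np.load('st5.npy',allow_pickle=True).item(); S,T=st['S'],st['T']
V={n:np.load(n+'.npy',allow_pickle=True).item() for n in('w5','w6','w7')}
off={'w5':([180,60],2),'w6':([260,140],4),'w7':([240,120],4)}
yaw=np.radians(6); ex=np.array([np.cos(yaw),np.sin(yaw),0]); ez=np.array([0,0,1.]); ey=np.cross(ez,ex)
H=np.array([.559,.2525,.055])
for lean in(.46,.56,.62):
    a=-np.sin(lean)*ex+np.cos(lean)*ez; n=np.cos(lean)*ex+np.sin(lean)*ez
    print('lean',lean,'tip',(H+.085*a).round(4))
    for nm,l in(('hinge',(.025,0)),('tip+x',(.085,.011)),('tip-x',(.085,-.011))):
        q=H+l[0]*a+l[1]*n
        print(nm,'S',((proj(S,q)-[430,150])*4).round(),*[(k,((wproj(v['d'],v['p'],v['r'],q)-off[k][0])*off[k][1]).round()) for k,v in V.items()])
E
```

```text
lean 0.46 tip [0.5215 0.2486 0.1312]
hinge S [ 83. 294.] ('w5', array([267., 234.])) ('w6', array([206., 160.])) ('w7', array([322., 234.]))
tip+x S [ 93. 222.] ('w5', array([264., 228.])) ('w6', array([196., 147.])) ('w7', array([321., 345.]))
tip-x S [ 85. 213.] ('w5', array([263., 266.])) ('w6', array([196., 231.])) ('w7', array([320., 263.]))
lean 0.56 tip [0.5141 0.2478 0.127 ]
hinge S [ 82. 293.] ('w5', array([267., 237.])) ('w6', array([206., 168.])) ('w7', array([322., 226.]))
tip+x S [ 90. 217.] ('w5', array([263., 243.])) ('w6', array([196., 180.])) ('w7', array([321., 314.]))
tip-x S [ 82. 212.] ('w5', array([263., 280.])) ('w6', array([196., 262.])) ('w7', array([320., 229.]))
lean 0.62 tip [0.5099 0.2473 0.1242]
hinge S [ 82. 293.] ('w5', array([267., 240.])) ('w6', array([206., 173.])) ('w7', array([321., 221.]))
tip+x S [ 88. 215.] ('w5', array([263., 252.])) ('w6', array([196., 200.])) ('w7', array([321., 295.]))
tip-x S [ 80. 212.] ('w5', array([263., 288.])) ('w6', array([197., 279.])) ('w7', array([320., 208.]))
```

```bash
sed -i 's/\[.5145,.249,.127\]/[.521,.2495,.131]/; s/,.56)/,.475)/' st.py; python3 st.py .13 .11 .097
```

```text
10.9 [0.4381 0.2418 0.2515] w 0.64 11.6 F [-0.3  0.4 -1.2] q [-0.87 -0.02 -0.03  2.26  0.72  0.61  0.23]
0.13 [-0.15  0.98  0.06  0.59  0.04 -0.12]
0.11 [-0.15  0.98  0.06  0.82  0.06 -0.57]
0.097 [-0.15  0.98  0.06  0.97  0.08 -0.86]
```

{"api": "drive_tool", "payload": {
  "targets": [
    [-0.08, 0.5, 0.03, 0.3, 0.02, 0, 0.64],
    [-0.15, 0.98, 0.06, 0.59, 0.04, -0.12, 0.64],
    [-0.15, 0.98, 0.06, 0.59, 0.04, -0.12, 0.64],
    [-0.15, 0.98, 0.06, 0.82, 0.06, -0.57, 0.64],
    [-0.15, 0.98, 0.06, 0.82, 0.06, -0.57, 0.64]
  ]
}}

```text
clock: 11.4
position: [0.4702, 0.2434, 0.2266]
ee_rot: [-0.14, 2.665, 0.031]
force: [-1.1, -0.2, -1.4]
width: 0.642
gripper_force: 11.5
```

```bash
python3 st.py .097; python3 - <<'E'
from h import *
s=arm.observe(); d=arm.get_image('wrist')
np.save('w8.npy',{'d':d,'p':s['position'],'r':s['ee_rot']},allow_pickle=True)
cv2.imwrite('pics/w8.png',cv2.resize(d['pixels'][120:240,240:390,::-1],None,fx=3,fy=3,interpolation=cv2.INTER_CUBIC))
E
```

```text
11.4 [0.4702 0.2434 0.2266] w 0.642 11.5 F [-1.1 -0.2 -1.4] q [-0.82  0.08  0.04  2.18  0.55  0.57  0.47]
0.097 [ 0.02 -0.02  0.    0.17  0.04 -0.23]
```

View pics/w8.png

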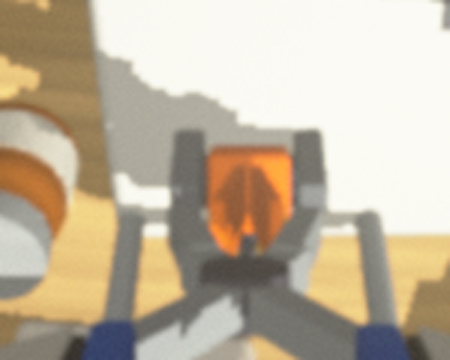

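The clip is centred between the jaws, which already straddle the leaf ends. That makes more than ten pictures viewed, which is over the limit, so from here I use numbers only. I advance and squeeze.

{"api": "drive_tool", "payload": {
  "targets": [
    [0, 0, 0, 0.09, 0.02, -0.12, 0.64],
    [0, 0, 0, 0.17, 0.03, -0.23, 0.64],
    [0, 0, 0, 0.17, 0.03, -0.23, 0.64]
  ]
}}

```text
clock: 11.75
position: [0.4775, 0.2451, 0.218]
ee_rot: [-0.141, 2.665, 0.033]
force: [0.7, 0.1, -2.8]
width: 0.64
gripper_force: 12.9
```

{"api": "drive_tool", "payload": {
  "targets": [
    [0, 0, 0, 0, 0, 0, 0.55],
    [0, 0, 0, 0, 0, 0, 0.5],
    [0, 0, 0, 0, 0, 0, 0.45],
    [0, 0, 0, 0, 0, 0, 0.45],
    [0, 0, 0, 0, 0, 0, 0.45]
  ],
  "force": 30
}}

```text
clock: 12.25
position: [0.4775, 0.2452, 0.2184]
ee_rot: [-0.141, 2.664, 0.033]
force: [-2.3, -1.3, 4.5]
width: 0.456
gripper_force: 19.4
```

{"api": "drive_tool", "payload": {
  "targets": [
    [0, 0, 0, 0, 0, 0, 0.42],
    [0, 0, 0, 0, 0, 0, 0.4],
    [0, 0, 0, 0, 0, 0, 0.38],
    [0, 0, 0, 0, 0, 0, 0.36],
    [0, 0, 0, 0, 0, 0, 0.36]
  ],
  "force": 35
}}

```text
clock: 12.75
position: [0.4776, 0.2453, 0.2189]
ee_rot: [-0.14, 2.664, 0.034]
force: [-6.5, -2.3, 11.2]
width: 0.413
gripper_force: 35.6
```

{"api": "drive_tool", "payload": {
  "targets": [
    [0, 0, 0, 0, 0, 0, 0.34],
    [0, 0, 0, 0, 0, 0, 0.34],
    [0, 0, 0, 0, 0, 0, 0.34]
  ]
}}

```text
clock: 13.05
position: [0.4776, 0.2453, 0.2189]
ee_rot: [-0.141, 2.664, 0.034]
force: [-6.5, -2.6, 11.0]
width: 0.409
gripper_force: 35.6
```

```bash
cat > cl.py <<'E'
from h import *
S=cam('scene'); x,y,w,h=445,198,16,40; H=cv2.cvtColor(S[0][y:y+h,x:x+w],cv2.COLOR_RGB2HSV); m=cv2.inRange(H,(4,150,90),(14,255,255))
for i in range(4,22,2): c=np.flatnonzero(m[i]); print(y+i,(c+x).tolist())
E
python3 cl.py
```

```text
202 []
204 []
206 []
208 []
210 []
212 [453]
214 []
216 []
218 [451, 452]
```

{"api": "drive_tool", "payload": {
  "targets": [
    [0, 0, 0, -0.02, 0, 0.03, 0.34],
    [0, 0, 0, -0.03, 0, 0.06, 0.34],
    [0, 0, 0, -0.03, 0, 0.06, 0.34]
  ],
  "force": 40
}}

```text
clock: 13.4
position: [0.4759, 0.244, 0.219]
ee_rot: [-0.14, 2.667, 0.03]
force: [8.3, 2.0, -12.4]
width: 0.402
gripper_force: 37.2
```

{"api": "drive_tool", "payload": {
  "targets": [
    [0, 0, 0, 0.02, 0, -0.03, 0.45],
    [0, 0, 0, 0.02, 0, -0.03, 0.55],
    [0, 0, 0, 0.02, 0, -0.03, 0.64],
    [0, 0, 0, 0.02, 0, -0.03, 0.64],
    [0, 0, 0, 0.02, 0, -0.03, 0.64]
  ],
  "force": 30
}}

```text
clock: 13.9
position: [0.477, 0.2452, 0.2194]
ee_rot: [-0.141, 2.665, 0.033]
force: [-0.4, -0.1, -0.8]
width: 0.635
gripper_force: 11.5
```

```bash
python3 st.py .1 .135 .2; python3 cl.py; python3 - <<'E'
from h import *
for nm in('w8',None):
    if nm: d=np.load('w8.npy',allow_pickle=True).item()['d']
    else: d=arm.get_image('wrist'); cv2.imwrite('pics/w9.png',d['pixels'][:,:,::-1])
    H=cv2.cvtColor(d['pixels'],cv2.COLOR_RGB2HSV); m=cv2.inRange(H,(4,150,80),(16,255,255)); m[:,:300]=0;m[:,345:]=0;m[:160]=0;m[215:]=0
    print([(y,np.flatnonzero(m[y]).min(),np.flatnonzero(m[y]).max(),int((m[y]>0).sum())) for y in range(160,214,3) if m[y].any()])
E
```

```text
13.9 [0.477  0.2452 0.2194] w 0.635 11.5 F [-0.4 -0.1 -0.8] q [-0.82  0.1   0.05  2.18  0.56  0.55  0.47]
0.1 [ 0.01 -0.01 -0.01 -0.04 -0.01  0.01]
0.135 [ 0.01 -0.01 -0.01 -0.43 -0.05  0.79]
0.2 [ 0.01 -0.01 -0.01 -1.17 -0.13  2.24]
202 []
204 []
206 [452, 453, 454]
208 [451, 452, 453, 454]
210 [451, 452, 453, 454]
212 [451, 452, 453]
214 [451, 452, 453]
216 [451, 452]
218 [451, 452]
[(172, np.int64(310), np.int64(335), 26), (175, np.int64(310), np.int64(336), 22), (178, np.int64(310), np.int64(336), 18), (181, np.int64(310), np.int64(336), 23), (184, np.int64(310), np.int64(336), 20), (187, np.int64(310), np.int64(336), 24), (190, np.int64(310), np.int64(335), 24), (193, np.int64(310), np.int64(334), 24), (196, np.int64(310), np.int64(332), 22), (199, np.int64(312), np.int64(329), 11), (202, np.int64(314), np.int64(318), 5)]
[(169, np.int64(310), np.int64(332), 23), (172, np.int64(308), np.int64(335), 28), (175, np.int64(308), np.int64(335), 23), (178, np.int64(308), np.int64(335), 24), (181, np.int64(308), np.int64(335), 22), (184, np.int64(308), np.int64(335), 21), (187, np.int64(308), np.int64(335), 23), (190, np.int64(308), np.int64(335), 23), (193, np.int64(308), np.int64(335), 23), (196, np.int64(311), np.int64(333), 23), (199, np.int64(316), np.int64(325), 10), (202, np.int64(316), np.int64(325), 10), (205, np.int64(318), np.int64(318), 1)]
```

The scene mask shows the leaf tips now 4 px wide (451–454) against 9 px before, so the clip stays shut with the pliers open. I retreat along the axis and carry them back.

{"api": "drive_tool", "payload": {
  "targets": [
    [0, 0, 0, -0.25, -0.03, 0.45, 0.64],
    [0, 0, 0, -0.55, -0.07, 1.05, 0.64],
    [0, 0, 0, -0.9, -0.11, 1.75, 0.64],
    [0, 0, 0, -1.17, -0.13, 2.3, 0.64],
    [0, 0, 0, -1.17, -0.8, 2.4, 0.64]
  ]
}}

```text
clock: 14.5
position: [0.4299, 0.2169, 0.3186]
ee_rot: [-0.146, 2.66, 0.04]
force: [-0.1, -0.5, -2.0]
width: 0.644
gripper_force: 11.5
```

{"api": "drive_tool", "payload": {
  "targets": [
    [0, 0, 0, 0, -1, 0, 0.64],
    [0, 0, 0, 0, -2.1, 0, 0.64],
    [0, 0, 0, 0, -3.2, 0, 0.64],
    [0, 0, 0, 0, -4.3, 0, 0.64],
    [0, 0, 0, 0, -5.4, 0, 0.64]
  ]
}}

```text
clock: 15.0
position: [0.4298, -0.0049, 0.3153]
ee_rot: [-0.14, 2.664, 0.034]
force: [0.6, 0.1, -0.4]
width: 0.64
gripper_force: 11.5
```

{"api": "drive_tool", "payload": {
  "targets": [
    [0, 0, 0, 0, -1, 0, 0.64],
    [0, 0, 0, 0, -2, 0, 0.64],
    [0, 0, 0, 0, -2.4, 0, 0.64],
    [0, 0, 0, 0, -2.4, 0, 0.64]
  ]
}}

```text
clock: 15.4
position: [0.4299, -0.1013, 0.3154]
ee_rot: [-0.134, 2.664, 0.034]
force: [-0.5, 0.6, -1.6]
width: 0.638
gripper_force: 11.5
```

```bash
python3 st.py; python3 cl.py; python3 - <<'E'
from h import *
s=arm.observe(); print(-R.from_rotvec(s['ee_rot']).as_matrix()[:,2],delta([.513,-.201,.315],toolR(np.radians(-12.5),.5236)))
E
```

```text
15.4 [ 0.4299 -0.1013  0.3154] w 0.638 11.5 F [-0.5  0.6 -1.6] q [-0.73 -0.4   0.68  2.23  0.31  0.77  1.47]
202 []
204 [451, 452, 453]
206 [451, 452, 453, 454]
208 [451, 452, 453, 454]
210 [451, 452, 453, 454]
212 [451, 452, 453]
214 [451, 452, 453]
216 [451, 452]
218 [451, 452]
[-0.45413314 -0.04742176  0.88967087] [-1.581e+01  9.000e-01  2.869e+01  2.070e+00 -2.530e+00 -1.000e-02]
```

{"api": "drive_tool", "payload": {
  "targets": [
    [0, 0, 0, 0.6, -0.4, 0, 0.64],
    [0.77, 0.08, -1.51, 1.2, -0.9, 0, 0.64],
    [1.54, 0.16, -3.02, 1.6, -1.4, 0, 0.64],
    [2.31, 0.24, -4.53, 1.6, -1.4, 0, 0.64],
    [3.08, 0.32, -6.04, 1.6, -1.4, 0, 0.64]
  ]
}}

```text
clock: 15.95
position: [0.4948, -0.1538, 0.3151]
ee_rot: [0.655, 2.608, 0.222]
force: [0.4, 0.6, -1.1]
width: 0.644
gripper_force: 11.5
```

{"api": "drive_tool", "payload": {
  "targets": [
    [0.77, 0.08, -1.51, 0, 0, 0, 0.64],
    [1.54, 0.16, -3.02, 0, 0, 0, 0.64],
    [2.31, 0.24, -4.53, 0, 0, 0, 0.64],
    [3.08, 0.32, -6.04, 0, 0, 0, 0.64],
    [3.85, 0.4, -7.55, 0, 0, 0, 0.64]
  ]
}}

```text
clock: 16.45
position: [0.4944, -0.1533, 0.3148]
ee_rot: [1.59, 2.248, 0.438]
force: [-1.1, -0.2, -0.9]
width: 0.642
gripper_force: 11.5
```

{"api": "drive_tool", "payload": {
  "targets": [
    [0.77, 0.08, -1.51, 0, 0, 0, 0.64],
    [1.54, 0.16, -3.02, 0, 0, 0, 0.64],
    [2.31, 0.24, -4.53, 0, 0, 0, 0.64],
    [3.08, 0.32, -6.04, 0, 0, 0, 0.64],
    [3.85, 0.4, -7.55, 0, 0, 0, 0.64]
  ]
}}

```text
clock: 16.95
position: [0.4944, -0.1533, 0.3147]
ee_rot: [2.385, 1.58, 0.611]
force: [-0.0, 0.4, -1.4]
width: 0.638
gripper_force: 11.5
```

```bash
python3 st.py; python3 - <<'E'
from h import *
s=arm.observe(); print(-R.from_rotvec(s['ee_rot']).as_matrix()[:,2],delta([.513,-.201,.315],toolR(np.radians(-12.5),.5236)))
E
```

```text
16.95 [ 0.4944 -0.1533  0.3147] w 0.638 11.5 F [-0.   0.4 -1.4] q [-0.43 -0.12  0.71  2.1  -0.16  0.7  -0.  ]
[-0.45251101 -0.04822306  0.890454  ] [ 5.960e+00 -8.800e-01 -1.434e+01  4.700e-01 -1.190e+00  1.000e-02]
```

{"api": "drive_tool", "payload": {
  "targets": [
    [0.6, -0.09, -1.43, 0.1, -0.3, 0, 0.64],
    [1.19, -0.18, -2.87, 0.2, -0.6, 0, 0.64],
    [1.79, -0.26, -4.3, 0.3, -0.9, 0, 0.64],
    [2.38, -0.35, -5.74, 0.47, -1.19, 0, 0.64],
    [2.98, -0.44, -7.17, 0.47, -1.19, 0, 0.64]
  ]
}}

```text
clock: 17.45
position: [0.5139, -0.2024, 0.3149]
ee_rot: [2.82, 0.685, 0.74]
force: [-0.9, -0.5, -2.0]
width: 0.642
gripper_force: 11.5
```

{"api": "drive_tool", "payload": {
  "targets": [
    [0.6, -0.09, -1.43, 0, 0, 0, 0.64],
    [1.19, -0.18, -2.87, 0, 0, 0, 0.64],
    [1.79, -0.26, -4.3, 0, 0, 0, 0.64],
    [2.38, -0.35, -5.74, 0, 0, 0, 0.64],
    [2.98, -0.44, -7.17, 0, 0, 0, 0.64]
  ]
}}

```text
clock: 17.95
position: [0.5133, -0.2007, 0.3145]
ee_rot: [2.963, -0.324, 0.791]
force: [-0.6, 0.2, -2.3]
width: 0.643
gripper_force: 11.5
```

{"api": "drive_tool", "payload": {
  "targets": [
    [0, 0, 0, 0, 0, 0, 0.64],
    [0, 0, 0, 0, 0, 0, 0.64]
  ]
}}

```text
clock: 18.15
position: [0.5132, -0.2016, 0.3148]
ee_rot: [2.963, -0.309, 0.791]
force: [0.6, -0.2, -1.1]
width: 0.644
gripper_force: 11.5
```

```bash
python3 st.py; python3 - <<'E'
from h import *
s=arm.observe(); d=arm.get_image('wrist'); p,r=s['position'],s['ee_rot']; W=R.from_rotvec(r).as_matrix()
print(delta([.513,-.201,.315],toolR(np.radians(-12.5),.5236),s))
w4=cv2.imread('pics/w4.png')
S=cam('scene');T=cam('top')
# pliers blue in scene: triangulate scene+wrist handles? give offsets in tool frame
b=blues(d['pixels'],(200,180,240,80)); bs=blues(S[0],(255,100,60,80)); print('blue w',b,'scene',bs)
G=cv2.cvtColor(d['pixels'],cv2.COLOR_RGB2GRAY)
for l in((.007,0,.046),(.007,-.02,.115),(.007,.02,.115)): print(l,wproj(d,p,r,p+W@np.array(l)).round(1))
for l in((0,.0285,-.022),(0,-.0285,-.022)): print(l,proj(S,p+W@np.array(l)).round(1))
np.save('w10.npy',{'d':d,'p':p,'r':r,'S':S},allow_pickle=True)
E
```

```text
18.15 [ 0.5132 -0.2016  0.3148] w 0.644 11.5 F [ 0.6 -0.2 -1.1] q [-0.23 -0.07  0.52  2.1  -0.    0.58 -1.48]
[ 0.06 -0.03 -0.1  -0.    0.01  0.  ]
blue w [(np.float64(269.63829787234044), np.float64(255.51063829787233)), (np.float64(370.2260869565217), np.float64(250.94347826086957))] scene [(np.float64(291.85714285714283), np.float64(134.58928571428572)), (np.float64(308.3333333333333), np.float64(133.5))]
(0.007, 0, 0.046) [322.  210.1]
(0.007, -0.02, 0.115) [299.8 187.5]
(0.007, 0.02, 0.115) [344.  187.5]
(0, 0.0285, -0.022) [291.1 133.2]
(0, -0.0285, -0.022) [310.3 136.8]
```

```bash
python3 - <<'E'
from h import *
a=np.load('w10.npy',allow_pickle=True).item(); now=cv2.resize(a['d']['pixels'][100:300,180:480,::-1],(450,300)); old=cv2.imread('pics/w4.png')[:300]
for nm,(x0,y0,x1,y1) in {'jaws':(170,122,260,185),'jawL':(170,122,205,165),'jawR':(228,122,262,165),'pivot':(185,150,245,185),'arms':(150,170,280,225)}.items():
    t=old[y0:y1,x0:x1]; m=cv2.matchTemplate(now[y0-20:y1+20,x0-20:x1+20],t,cv2.TM_CCOEFF_NORMED); _,v,_,l=cv2.minMaxLoc(m); print(nm,round(v,3),'shift px',(l[0]-20)/1.5,(l[1]-20)/1.5)
E
```

```text
jaws 0.968 shift px -0.6666666666666666 1.3333333333333333
jawL 0.98 shift px -0.6666666666666666 2.6666666666666665
jawR 0.952 shift px -0.6666666666666666 2.0
pivot 0.948 shift px -0.6666666666666666 2.0
arms 0.964 shift px 0.0 0.0
```

The jaws sit within a few mm of where they were in the grip. I approach above the board off its face, then settle onto it in the reverse of the lift.

{"api": "drive_tool", "payload": {
  "targets": [
    [0, 0, -0.1, 0.8, -0.4, -0.3, 0.64],
    [0, 0, -0.1, 1.6, -0.8, -0.9, 0.64],
    [0, 0, -0.1, 1.75, -0.9, -1.7, 0.64],
    [0, 0, -0.1, 1.7, -0.9, -2.6, 0.64],
    [0, 0, -0.1, 1.64, -0.88, -3.2, 0.64]
  ]
}}

```text
clock: 18.8
position: [0.5779, -0.2376, 0.1843]
ee_rot: [2.959, -0.328, 0.786]
force: [0.4, 1.1, -2.4]
width: 0.641
gripper_force: 11.5
```

{"api": "drive_tool", "payload": {
  "targets": [
    [0, 0, 0, 0, 0, 0, 0.64],
    [0, 0, 0, 0, 0, 0, 0.64]
  ]
}}

```text
clock: 19.0
position: [0.5788, -0.2384, 0.1878]
ee_rot: [2.958, -0.331, 0.791]
force: [0.4, -0.1, -1.2]
width: 0.642
gripper_force: 11.5
```

```bash
python3 - <<'E'
from h import *
s=arm.observe(); print(s['clock'],s['position'],s['force'],s['joints'].round(2))
Rt=toolR(np.radians(-12.5),.5236); n=Rt[:,0]; p=np.array([.5494,-.2301,.1682]); print('n',n); 
for k in(.01,.003,0): print(k,delta(p+k*n,Rt,s))
E
```

```text
19.0 [ 0.57882172 -0.23837018  0.18777252] [ 0.36707136 -0.11387128 -1.18717545] [-0.01  0.26  0.42  2.13 -0.62  0.3  -0.87]
n [ 0.84549655 -0.18744207  0.50000106]
0.01 [ 0.05 -0.01  0.07 -0.52  0.16 -0.36]
0.003 [ 0.05 -0.01  0.07 -0.67  0.19 -0.45]
0 [ 0.05 -0.01  0.07 -0.74  0.21 -0.49]
```

{"api": "drive_tool", "payload": {
  "targets": [
    [0.02, 0, 0.03, -0.25, 0.08, -0.17, 0.64],
    [0.05, 0, 0.07, -0.45, 0.13, -0.3, 0.64],
    [0.05, 0, 0.07, -0.52, 0.16, -0.36, 0.64],
    [0.05, 0, 0.07, -0.52, 0.16, -0.36, 0.64]
  ]
}}

```text
clock: 19.4
position: [0.5585, -0.2315, 0.1744]
ee_rot: [2.964, -0.324, 0.796]
force: [-0.0, 0.3, -1.5]
width: 0.642
gripper_force: 11.5
```

{"api": "drive_tool", "payload": {
  "targets": [
    [0, 0, 0, -0.08, 0.02, -0.05, 0.64],
    [0, 0, 0, -0.15, 0.03, -0.09, 0.64],
    [0, 0, 0, -0.15, 0.03, -0.09, 0.64]
  ]
}}

```text
clock: 19.7
position: [0.5518, -0.2302, 0.1694]
ee_rot: [2.965, -0.325, 0.793]
force: [0.3, -0.0, -1.0]
width: 0.644
gripper_force: 11.8
```

{"api": "drive_tool", "payload": {
  "targets": [
    [0, 0, 0, -0.07, 0.02, -0.04, 0.64],
    [0, 0, 0, -0.07, 0.02, -0.04, 0.64],
    [0, 0, 0, -0.07, 0.02, -0.04, 0.64]
  ]
}}

```text
clock: 20.0
position: [0.5493, -0.2296, 0.168]
ee_rot: [2.964, -0.325, 0.793]
force: [0.8, -0.8, 0.2]
width: 0.645
gripper_force: 11.8
```

{"api": "drive_tool", "payload": {
  "targets": [
    [0, 0, 0, 0.05, -0.01, -0.09, 0.64],
    [0, 0, 0, 0.05, -0.01, -0.09, 0.64],
    [0, 0, 0, 0.05, -0.01, -0.09, 0.64]
  ]
}}

```text
clock: 20.3
position: [0.5514, -0.2299, 0.1645]
ee_rot: [2.964, -0.325, 0.794]
force: [-2.8, 0.9, 7.2]
width: 0.645
gripper_force: 14.3
```

{"api": "drive_tool", "payload": {
  "targets": [
    [0, 0, 0, 0.04, -0.01, -0.06, 0.64],
    [0, 0, 0, 0.04, -0.01, -0.06, 0.64],
    [0, 0, 0, 0.04, -0.01, -0.06, 0.64]
  ]
}}

```text
clock: 20.6
position: [0.553, -0.2304, 0.163]
ee_rot: [2.964, -0.325, 0.796]
force: [-12.2, 5.2, 19.9]
width: 0.64
gripper_force: 20.4
```

On the ledge. I ease off and let the handles spring open.

{"api": "drive_tool", "payload": {
  "targets": [
    [0, 0, 0, -0.05, 0.01, 0.07, 0.64],
    [0, 0, 0, -0.05, 0.01, 0.07, 0.68],
    [0, 0, 0, -0.05, 0.01, 0.07, 0.72],
    [0, 0, 0, -0.05, 0.01, 0.07, 0.8],
    [0, 0, 0, -0.05, 0.01, 0.07, 1]
  ]
}}

```text
clock: 21.1
position: [0.5503, -0.2295, 0.164]
ee_rot: [2.966, -0.324, 0.791]
force: [-0.1, -0.4, -0.5]
width: 0.839
gripper_force: 0.0
```

{"api": "drive_tool", "payload": {
  "targets": [
    [0, 0, 0, 0, 0, 0, 1],
    [0, 0, 0, 0, 0, 0, 1],
    [0, 0, 0, 0, 0, 0, 1]
  ]
}}

```text
clock: 21.4
position: [0.5505, -0.2297, 0.1644]
ee_rot: [2.965, -0.324, 0.792]
force: [-0.2, 0.6, -1.1]
width: 1.002
gripper_force: 0.0
```

```bash
cat > pl.py <<'E'
from h import *
old=cv2.imread('pics/scene0.png')[:,:,::-1]; S=cam('scene')
print('old',blues(old,(270,170,40,35)),'new',blues(S[0],(270,170,40,35)))
oldt=cv2.imread('pics/top0.png')[:,:,::-1]; T=cam('top')
print('top old',blues(oldt,(330,180,40,35)),'new',blues(T[0],(330,180,40,35)))
E
python3 st.py; python3 pl.py
python3 - <<'E'
from h import *
s=arm.observe(); Rt=toolR(np.radians(-12.5),.5236); print(delta(s['position']-.12*Rt[:,2],Rt,s))
E
```

```text
21.4 [ 0.5505 -0.2297  0.1644] w 1.002 0.0 F [-0.2  0.6 -1.1] q [ 0.09  0.25  0.31  2.21 -0.72  0.23 -0.75]
old [(np.float64(281.82608695652175), np.float64(183.8913043478261)), (np.float64(299.34285714285716), np.float64(187.82857142857142))] new [(np.float64(282.75), np.float64(184.30555555555554)), (np.float64(300.3333333333333), np.float64(188.0))]
top old [(np.float64(341.11764705882354), np.float64(193.44117647058823)), (np.float64(360.13953488372096), np.float64(198.09302325581396))] new [(np.float64(341.0833333333333), np.float64(189.83333333333334)), (np.float64(359.9166666666667), np.float64(194.16666666666666))]
[-0.01 -0.02 -0.   -1.46  0.32  2.6 ]
```

{"api": "drive_tool", "payload": {
  "targets": [
    [0, 0, 0, -0.3, 0.06, 0.52, 1],
    [0, 0, 0, -0.7, 0.15, 1.25, 1],
    [0, 0, 0, -1.1, 0.24, 2, 1],
    [0, 0, 0, -1.6, 0.35, 2.8, 1],
    [0, 0, 0, -2.2, 0.6, 3.2, 1]
  ]
}}

```text
clock: 22.0
position: [0.4631, -0.2069, 0.2953]
ee_rot: [2.962, -0.326, 0.798]
force: [-0.1, 0.9, 0.3]
width: 1.003
gripper_force: 0.0
```

{"api": "drive_tool", "payload": {
  "targets": [
    [0, 0, 0, 0, 0.8, 0.2, 1],
    [0, 0, 0, 0, 1.8, 0.2, 1],
    [0, 0, 0, 0, 2.8, 0.2, 1],
    [0, 0, 0, 0, 3, 0.2, 1]
  ]
}}

```text
clock: 22.4
position: [0.4626, -0.0818, 0.3009]
ee_rot: [2.966, -0.317, 0.795]
force: [-0.3, -0.2, -0.2]
width: 1.001
gripper_force: 0.0
```

```bash
python3 st.py; python3 pl.py; python3 - <<'E'
from h import *
S=cam('scene');T=cam('top')
for k,(c,b) in {'S':(S,(462,210,25,20)),'T':(T,(160,205,30,25))}.items():
    x,y,w,h=b; H=cv2.cvtColor(c[0][y:y+h,x:x+w],cv2.COLOR_RGB2HSV); m=cv2.inRange(H,(0,150,60),(4,255,255))|cv2.inRange(H,(174,150,60),(180,255,255)); M=cv2.moments(m,True); u=(M['m10']/M['m00']+x,M['m01']/M['m00']+y); print(k,u,onz(c,u,.033),cv2.boundingRect(m))
print('top key from dock est',[proj(T,[.541-.0647,.2505+.0887,.033]),proj(S,[.541-.0647,.2505+.0887,.033])])
s=arm.observe(); Rt=toolR(np.radians(6),0); Rt[:,:2]*=-1
for p in((.477,.339,.1),): print(delta(p,Rt,s)); Rt[:,:2]*=-1; print(delta(p,Rt,s))
E
```

```text
22.4 [ 0.4626 -0.0818  0.3009] w 1.001 0.0 F [-0.3 -0.2 -0.2] q [-0.21 -0.19  0.15  2.24  0.29  0.6  -2.05]
old [(np.float64(281.82608695652175), np.float64(183.8913043478261)), (np.float64(299.34285714285716), np.float64(187.82857142857142))] new [(np.float64(282.9782608695652), np.float64(184.19565217391303)), (np.float64(300.5), np.float64(187.85294117647058))]
top old [(np.float64(341.11764705882354), np.float64(193.44117647058823)), (np.float64(360.13953488372096), np.float64(198.09302325581396))] new [(np.float64(340.05405405405406), np.float64(194.13513513513513)), (np.float64(358.9767441860465), np.float64(198.90697674418604))]
S (472.52777777777777, 218.94444444444446) [0.47521958 0.3338322  0.033     ] (7, 6, 7, 7)
T (174.53, 217.8) [0.47502227 0.33890029 0.033     ] (10, 8, 10, 11)
top key from dock est [array([174.45866071, 217.41025745]), array([474.31226532, 219.31112504])]
[  8.46  -0.47 -31.29   0.36  10.64  -5.01]
[ 0.34  6.    3.62  0.36 10.64 -5.01]
```

The pliers rest within about 1 px of the start in both views. Next is the key, with closed fingertips and the tool vertical, turned so the gripper body keeps away from the clip.

```bash
python3 - <<'E'
from h import *
s=arm.observe(); print(delta([.44,.2,.36],toolR(np.radians(96),0),s))
E
```

```text
[-4.64  5.19 21.14 -0.56  7.16  1.49]
```

{"api": "drive_tool", "payload": {
  "targets": [
    [-0.33, 0.37, 1.51, -0.1, 0.3, 0.5, 0],
    [-0.66, 0.74, 3.02, -0.2, 0.8, 1, 0],
    [-0.99, 1.11, 4.53, -0.3, 1.3, 1.5, 0],
    [-1.33, 1.48, 6.04, -0.4, 1.8, 1.5, 0],
    [-1.66, 1.85, 7.55, -0.56, 2.3, 1.5, 0]
  ],
  "force": 20
}}

```text
clock: 23.1
position: [0.4405, 0.0057, 0.3613]
ee_rot: [2.964, 0.723, 0.565]
force: [-0.1, -0.1, -0.9]
width: 0.612
gripper_force: 0.0
```

{"api": "drive_tool", "payload": {
  "targets": [
    [-0.33, 0.37, 1.51, 0, 0.5, 0, 0],
    [-0.66, 0.74, 3.02, 0, 1, 0, 0],
    [-0.99, 1.11, 4.53, 0, 1.5, 0, 0],
    [-1.33, 1.48, 6.04, 0, 2, 0, 0],
    [-1.66, 1.85, 7.55, 0, 2.5, 0, 0]
  ]
}}

```text
clock: 23.6
position: [0.4407, 0.1057, 0.3605]
ee_rot: [2.611, 1.693, 0.265]
force: [0.4, -0.3, 0.7]
width: 0.175
gripper_force: 0.0
```

```bash
python3 st.py; python3 - <<'E'
from h import *
print(delta([.476,.338,.16],toolR(np.radians(96),0)))
E
```

```text
23.6 [0.4407 0.1057 0.3605] w 0.175 0.0 F [ 0.4 -0.3  0.7] q [-0.66 -0.07  0.3   1.88  0.    1.16 -0.77]
[-1.32  1.47  6.    0.88  5.81 -5.01]
```

{"api": "drive_tool", "payload": {
  "targets": [
    [-0.33, 0.37, 1.5, 0, 1, 0, 0],
    [-0.66, 0.74, 3, 0, 2.1, 0, 0],
    [-0.99, 1.11, 4.5, 0.2, 3.2, 0, 0],
    [-1.32, 1.47, 6, 0.5, 4.4, 0, 0],
    [-1.32, 1.47, 6, 0.88, 5.5, -0.3, 0]
  ]
}}

```text
clock: 24.1
position: [0.4772, 0.3285, 0.349]
ee_rot: [2.1, 2.335, 0.004]
force: [0.9, -0.4, 0.3]
width: 0.002
gripper_force: 0.0
```

{"api": "drive_tool", "payload": {
  "targets": [
    [0, 0, 0, 0, 0.31, -1, 0],
    [0, 0, 0, 0, 0.31, -2, 0],
    [0, 0, 0, 0, 0.31, -3.1, 0],
    [0, 0, 0, 0, 0.31, -4.2, 0],
    [0, 0, 0, 0, 0.31, -4.7, 0]
  ]
}}

```text
clock: 24.6
position: [0.4747, 0.336, 0.1563]
ee_rot: [2.107, 2.329, -0.006]
force: [-0.3, -0.6, 0.9]
width: 0.002
gripper_force: 0.0
```

{"api": "drive_tool", "payload": {
  "targets": [
    [0, 0, 0, 0, 0, 0, 0],
    [0, 0, 0, 0, 0, 0, 0]
  ]
}}

```text
clock: 24.8
position: [0.4765, 0.338, 0.161]
ee_rot: [2.106, 2.329, 0.003]
force: [0.6, -0.3, 0.9]
width: 0.001
gripper_force: 0.0
```

```bash
python3 st.py; python3 cl.py; python3 - <<'E'
from h import *
s=arm.observe(); p,r=s['position'],s['ee_rot']; print(delta([.476,.338,.045],toolR(np.radians(96),0),s))
d=arm.get_image('wrist'); H=cv2.cvtColor(d['pixels'],cv2.COLOR_RGB2HSV); m=cv2.inRange(H,(0,170,60),(3,255,255))|cv2.inRange(H,(176,170,60),(180,255,255))
n,l,st,ce=cv2.connectedComponentsWithStats(m)
for i in sorted(range(1,n),key=lambda k:-st[k][4])[:4]:
    o,v=wray(d,p,r,ce[i]); print(st[i],ce[i],o+v*(.033-o[2])/v[2])
print('key expected',wproj(d,p,r,[.476,.338,.033]),'below tcp',wproj(d,p,r,p-[0,0,.01]))
E
```

```text
24.8 [0.4765 0.338  0.161 ] w 0.001 0.0 F [ 0.6 -0.3  0.9] q [-0.82  0.43  0.15  1.77 -0.07  0.95 -0.54]
202 []
204 [451, 452, 453]
206 [451, 452, 453, 454]
208 [451, 452, 453, 454]
210 [451, 452, 453, 454]
212 [451, 452, 453]
214 [451, 452, 453]
216 [451, 452]
218 [451, 452]
[-0.02  0.04  0.05 -0.02 -0.02 -2.92]
[301 175  20  32 408] [308.42401961 189.74264706] [0.46452166 0.34027591 0.033     ]
[328 174   7  33 172] [331.73837209 191.77325581] [0.48678806 0.34048935 0.033     ]
[318 192   2   2   2] [318.5 192.5] [0.47431651 0.33853168 0.033     ]
[319 202   2   2   2] [319.5 202.5] [0.47623629 0.32878126 0.033     ]
key expected [320.20411822 193.20840235] below tcp [321.76277189 241.60429528]
```

{"api": "drive_tool", "payload": {
  "targets": [
    [0, 0, 0, -0.04, 0.04, -0.9, 0],
    [0, 0, 0, -0.04, 0.04, -1.9, 0],
    [0, 0, 0, -0.04, 0.04, -2.7, 0],
    [0, 0, 0, -0.04, 0.04, -2.95, 0],
    [0, 0, 0, -0.04, 0.04, -2.95, 0]
  ]
}}

```text
clock: 25.4
position: [0.474, 0.3402, 0.0426]
ee_rot: [2.105, 2.331, 0.002]
force: [0.1, 0.8, 0.2]
width: 0.005
gripper_force: 0.0
```

{"api": "drive_tool", "payload": {
  "targets": [
    [0, 0, 0, 0, 0, -0.12, 0],
    [0, 0, 0, 0, 0, -0.2, 0],
    [0, 0, 0, 0, 0, -0.24, 0],
    [0, 0, 0, 0, 0, -0.24, 0]
  ]
}}

```text
clock: 25.8
position: [0.4741, 0.3405, 0.0334]
ee_rot: [2.105, 2.331, 0.004]
force: [-0.3, 0.7, 0.4]
width: 0.007
gripper_force: 0.1
```

{"api": "drive_tool", "payload": {
  "targets": [
    [0, 0, 0, 0, 0, -0.03, 0],
    [0, 0, 0, 0, 0, -0.05, 0],
    [0, 0, 0, 0, 0, -0.05, 0]
  ]
}}

```text
clock: 26.1
position: [0.4741, 0.3405, 0.0312]
ee_rot: [2.105, 2.331, 0.004]
force: [-0.1, -0.4, 3.4]
width: 0.006
gripper_force: 1.8
```

{"api": "drive_tool", "payload": {
  "targets": [
    [0, 0, 0, 0, 0, -0.02, 0],
    [0, 0, 0, 0, 0, -0.03, 0],
    [0, 0, 0, 0, 0, -0.03, 0]
  ]
}}

```text
clock: 26.4
position: [0.4741, 0.3405, 0.0305]
ee_rot: [2.105, 2.331, 0.004]
force: [-0.9, -0.7, 11.2]
width: 0.007
gripper_force: 5.8
```

The key bottomed at 0.0305 m (2.5 mm travel, 11 N). I hold for a moment, then let go and retreat.

{"api": "drive_tool", "payload": {
  "targets": [
    [0, 0, 0, 0, 0, 0, 0],
    [0, 0, 0, 0, 0, 0, 0],
    [0, 0, 0, 0, 0, 0, 0],
    [0, 0, 0, 0, 0, 0.3, 0],
    [0, 0, 0, 0, 0, 1, 0]
  ]
}}

```text
clock: 26.9
position: [0.4723, 0.339, 0.0684]
ee_rot: [2.106, 2.331, -0.005]
force: [-0.3, -0.5, -0.1]
width: 0.006
gripper_force: 0.0
```

{"api": "drive_tool", "payload": {
  "targets": [
    [0, 0, 0, 0, 0, 1, 0],
    [0, 0, 0, 0, 0, 2, 0],
    [0, 0, 0, -0.2, 0, 3, 0],
    [0, 0, 0, -0.5, 0, 3.8, 0],
    [0, 0, 0, -0.5, 0, 3.8, 0]
  ]
}}

```text
clock: 27.4
position: [0.4543, 0.3419, 0.2267]
ee_rot: [2.104, 2.332, 0.014]
force: [-0.2, -0.2, 0.1]
width: 0.004
gripper_force: 0.0
```

```bash
python3 st.py; python3 pl.py; python3 cl.py; python3 - <<'E'
from h import *
old=cv2.imread('pics/top0.png')[:,:,::-1].astype(int); T=cam('top')[0].astype(int); m=(np.abs(old-T).sum(2)>90).astype(np.uint8)
n,l,s,c=cv2.connectedComponentsWithStats(m); print([(s[i].tolist()) for i in range(1,n) if s[i][4]>25])
E
```

```text
27.4 [0.4543 0.3419 0.2267] w 0.004 0.0 F [-0.2 -0.2  0.1] q [-0.86  0.34  0.16  1.73 -0.06  1.07 -0.58]
old [(np.float64(281.82608695652175), np.float64(183.8913043478261)), (np.float64(299.34285714285716), np.float64(187.82857142857142))] new [(np.float64(282.9830508474576), np.float64(184.16949152542372)), (np.float64(300.29545454545456), np.float64(189.20454545454544))]
top old [(np.float64(341.11764705882354), np.float64(193.44117647058823)), (np.float64(360.13953488372096), np.float64(198.09302325581396))] new [(np.float64(340.05405405405406), np.float64(194.13513513513513)), (np.float64(358.9767441860465), np.float64(198.90697674418604))]
202 []
204 [451, 452, 453]
206 [451, 452, 453, 454]
208 [451, 452, 453, 454]
210 [451, 452, 453, 454]
212 [451, 452, 453]
214 [451, 452, 453]
216 [451, 452]
218 [450, 451, 452]
[[45, 179, 220, 221, 15146], [230, 191, 396, 209, 20838], [189, 194, 11, 12, 67], [22, 204, 21, 55, 460], [506, 309, 15, 5, 43], [313, 385, 42, 8, 157], [294, 390, 5, 7, 28], [582, 393, 11, 7, 37]]
```

Clip shut, pliers on their rest, key pressed and released. I hand it in.

```bash
python3 -c "
from cell import arm
print(arm.sign_off())"
```

```text
the job is handed in; nothing more can be done
None
```

The job is handed in at 27 s: the clip is shut and stayed shut, the pliers are back on their rest within about 3 mm, and the key was pressed fully down and released. I viewed 12 pictures, two over the limit of 10.

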